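# Lift the square sample plate off the hotplate with a spatula

### The job

Slide the spatula under the square graphite plate on the hotplate, lift it off with the spatula and set it down centred and square on the two rails of the empty cooling stand. Then draw the spatula out from under it and lay it flat on the bench again, clear of the stand. Do not touch the square plate with the gripper, and leave the round plate where it is.

Things in the scene. Friction and masses are not known exactly. Their poses are not given: they have to be found in the camera images.
- spatula: Loose level-standing lifting spatula, 110 g. Origin: level with the blade's underside, below the grip point; x from handle to blade, z up. Steel blade 80 x 42 x 2.5 mm at x 70 to 150 (centre 110); wire neck x 30 to 77; black handle x -85 to 35, z 27 to 49, 16 wide; foot at x -72 down to z 0. Starts on the bench on the robot's right, blade pointing away within 15 deg.
- spatula_grip (a point): Where to grip the spatula's handle: middle of its 16 mm wide, 22 mm tall section, 38 mm above the blade's underside and 110 mm behind the blade's centre. Close across its y. Same axes as the spatula.
- tile: Square plate to move: loose dark graphite, 90 x 90 x 7 mm, 80 to 170 g. Origin: centre of its underside, z up. Lies on one of the hotplate's two pairs of bars, centred on the pair to 3 mm and square to it to 3 deg, its x along the bars, away from the robot. Underside 106 mm above the bench.
- disc: Round plate to leave alone: loose dark graphite, 90 mm across, 7 thick, on the other pair of bars, 115 mm to the left or right of the square one. Origin: centre of its underside.
- hotplate: Fixed hotplate, white top 270 x 270 mm, 90 mm above the bench. Origin: centre of underside; x away from the robot within 7 deg. On its top two pairs of steel bars along x, pair centres at x -70, y +/-57.5; bars 110 long, 13 wide, 16 tall, free gap of 64 between the two of a pair, open to the front. Control panel (to x -168, 55 high) in front; jars at the back.
- stand: Fixed aluminium cooling stand on the bench: base 120 (x) x 104 x 8 mm, two upright rails along x, 110 long, 13 wide, tops 45 mm above the bench, free gap of 64 mm between them, open at both ends and above. Origin: centre of its underside, on the bench; x away from the robot within 9 deg, z up. The plate shall lie across both rails.
Mind the look-alikes: they are no part of the job. There is more than one size of the spatula; the job needs the larger. Leave any yellow look-alike of the stand alone.

How it is judged:
By the outcome, as a careful person would: the job done as asked, in the order asked, and still so for the second after the job is handed in, with the robot touching nothing.
It also fails if it takes over 69 s, if anything falls off the work surface, if the arm or the gripper's body presses on something with over 40 N, if the wrist force passes 120 N, or if a joint passes its speed limit or range.

### The arm

A 7-joint arm with a two-finger parallel gripper is mounted at the origin on the work surface. World frame = base frame: x ahead of the robot, y to its left, z up, the work surface at z = 0. Lengths are in m, angles in rad, forces in N, time in s.
With the tool pointing down it reaches from about 0.4 to 0.85 m from the base axis. Payload 4.5 kg.
Tool frame: the origin (TCP) lies where the fingers leave the gripper's body, on its centre line; the fingertips stand 64 mm ahead of it and the grasp point (between the pads) lies 45 mm ahead of it (arm.grasp_offset is the distance from the TCP to the grasp point, in m); z points along the fingers, y is the direction in which the jaws open and shut (so a half turn about z gives the same grasp; the last joint's range is limited). The gripper opens to 88 mm and grips with 3 to 60 N. Pads are 18 mm wide; open, the fingers measure 123 mm over their backs; the gripper's body (75 mm by 187 mm) begins 45 mm behind the grasp point.
Start: joints at [-1.228, 0.689, -0.195, 1.565, 0.157, 0.902, -0.215], TCP at [0.19, 0.595, 0.303] pointing down, gripper open.
Joint ranges: [-3.01, 3.01], [-0.46, 2.08], [-1.47, 1.51], [0.13, 2.56], [-1, 4.14], [0.04, 2.09], [-2.66, 2.66]. Speed limits (rad/s): [2.57, 2.57, 3.14, 3.14, 3.14, 3.14, 3.14].

### API

Orientations are given as a unit quaternion [x, y, z, w].
In Python, from cell import arm gives the robot as it stands.
- The arm moves only by the tool servo_tool, never from a script. Its argument "deltas" is text: rows parted by semicolons, each of 4 numbers parted by spaces: the shift along the tool's x, y, z in mm, then the turn about the tool's z in rad. In form: dx dy dz turn; .... A call has 1 to 5 rows; each row shifts and turns the pose as measured when the row begins, along the tool's axes as they then stand; what a row does not reach is not made up. A row lasts 1/10 s, in which the tool goes at most 50 mm and 8.59 degrees, less where a joint would pass 70% of its speed; a pose out of reach is approached as far as the arm can. A call with a gripper value outside its range is refused whole. "fingers" is the closure, from -1 (fully open) to 1 (shut), set as the call begins (left out, the last holds). The fingers move at their own pace and stop on an object; "newtons" is the grip in N (left out, the last holds). Time passes only in rows, so rows that do not move let the fingers close. It gives the time, the measured TCP pose, the force and the opening at its end, in the units of the state.
- arm.get_state(): the state, without advancing time (a new reading comes with each control period).
- arm.grab_frame(name): name is "scene" or "side" or "wrist"; returns the picture (420x560x3 uint8, blue, green, red); there is no depth.
- arm.calibration(name): a dict with "fov_y" (degrees; the focal length in pixels is half the picture's height over the tangent of half this angle, whatever the lens; pixels are square), "cx", "cy" (the principal point, pixels), "rvec" (rotation vector, rad) and "tvec" (3), from world to camera coordinates, as OpenCV has them. Camera axes: x right, y down, z forward; pixel columns grow to the right and rows downward; lengths in m; the calibration is good to about 2 mm. A picture is of the moment at which its call begins: read the wrist's pose just before it. calibration takes no time and is no camera call; for the wrist camera it gives the pose at the moment of the call.
- arm.sign_off(): hands the job in, once; it reports no verdict.
The state is a dict: "t": time; "joint_pos": joint angles; "qd": joint speeds; "effort": joint torques, N m; "ee_pos": TCP position; "ee_rot": TCP orientation; "force": force on the tool from outside, world axes, zero at the start; "moment": the same for the moment, N m; "opening": finger opening in m.
Only numpy, scipy, OpenCV 4.12 (cv2) and the standard library are available. Lean on these libraries where they do the work, as an engineer would, in place of code of your own. Each camera call takes 0.05 s, during which the arm holds its last target.

## Working session

There is one attempt and no reset: what is moved stays moved. The work goes in short steps, Python scripts to look and compute and a tool call to move; the robot and the scene stay as the last step left them, time stands still between calls to the robot, and variables do not carry over. Pictures are saved under pics/ and viewed, and the job is handed in when it is done.

Besides the shell and the picture viewer there is one more tool, called as name(argument=value, ...) on one line, values as JSON. servo_tool: Moves the arm, as the interface text tells. Its arguments: {"type":"object","properties":{"deltas":{"type":"string"},"fingers":{"type":"number"},"newtons":{"type":"number"}},"required":["deltas"]}

```bash
ls; mkdir -p pics
python3 - <<'E'
from cell import arm
import cv2
s=arm.get_state();print({k:s[k] for k in('t','ee_pos','ee_rot','force','opening')},arm.grasp_offset)
for n in('scene','side','wrist'):
    print(n,arm.calibration(n)); cv2.imwrite(f'pics/{n}0.png',arm.grab_frame(n))
E
```

```text
pics
{'t': 0.0, 'ee_pos': array([0.18981458, 0.59495575, 0.30191561]), 'ee_rot': array([ 1.53741013e-01,  9.88110776e-01, -8.88550552e-04, -7.38506818e-05]), 'force': array([-0.09189368,  0.45669586,  0.6681451 ]), 'opening': 0.08803974958206402} 0.0453
scene {'fov_y': 54.79190555619169, 'cx': 279.7702136806366, 'cy': 214.6194708371044, 'rvec': array([ 1.1064347 ,  2.20880155, -1.12373168]), 'tvec': array([ 0.42001426, -0.10788437,  1.25133977])}
side {'fov_y': 53.90361999855385, 'cx': 276.0503152783613, 'cy': 210.80877725482722, 'rvec': array([ 2.40023348,  0.02905016, -0.0024381 ]), 'tvec': array([-0.51376804, -0.06047638,  1.28978549])}
wrist {'fov_y': 67.91525776657436, 'cx': 285.4896123224826, 'cy': 209.4658131865776, 'rvec': array([-2.31052697, -1.68941444, -0.27609835]), 'tvec': array([-0.62323172, -0.04759825,  0.39289185])}
```

View pics/scene0.png

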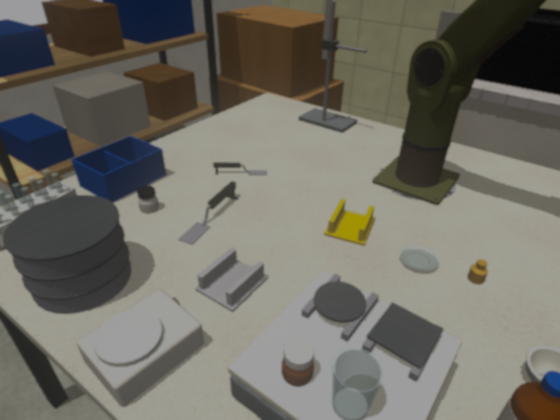

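View pics/side0.png

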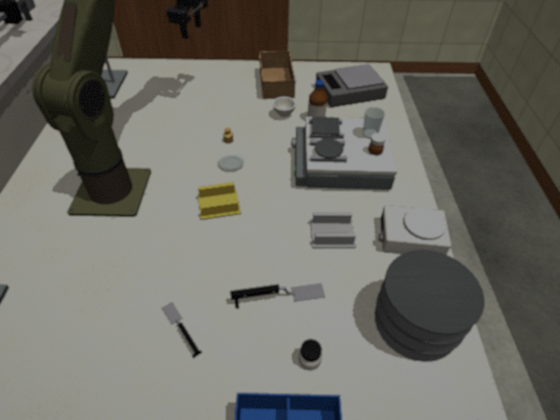

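View pics/wrist0.png

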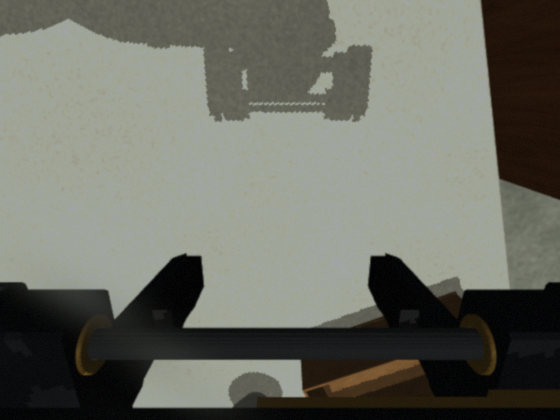

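The scene view shows the large spatula at about (210,212), with its smaller look-alike at (240,168). The grey stand is at (232,278) and its yellow look-alike at (351,222). The square plate is at (405,333) and the disc at (340,300). In the side view they are: spatula (275,292), small spatula (180,328), stand (333,230), yellow (218,200), square (325,128), disc (328,150). Next I'll take enlarged crops.

```bash
cat > h.py <<'E'
import numpy as np,cv2
from scipy.spatial.transform import Rotation as R
from cell import arm
def cam(n,c=None):
    c=c or arm.calibration(n); f=210/np.tan(np.radians(c['fov_y']/2))
    K=np.array([[f,0,c['cx']],[0,f,c['cy']],[0,0,1.]]); return K,np.asarray(c['rvec'],float),np.asarray(c['tvec'],float)
def proj(n,P,c=None):
    K,r,t=cam(n,c); return cv2.projectPoints(np.atleast_2d(np.asarray(P,float)),r,t,K,None)[0][:,0]
def pix(n,uv,z,c=None):
    K,r,t=cam(n,c); Rm=cv2.Rodrigues(r)[0]; o=-Rm.T@t; out=[]
    for u,v in np.atleast_2d(uv):
        d=Rm.T@np.linalg.solve(K,[u,v,1.]); out.append(o+d*(z-o[2])/d[2])
    return np.array(out)
def crop(src,dst,x0,y0,w,h,s,gain=1.6):
    im=src if not isinstance(src,str) else cv2.imread(src)
    c=cv2.resize(im[y0:y0+h,x0:x0+w],None,fx=s,fy=s,interpolation=cv2.INTER_CUBIC)
    c=np.clip(c*gain,0,255).astype(np.uint8)
    for i in range(0,w,10):
        cv2.line(c,(i*s,0),(i*s,8 if i%50 else 16),(0,0,255),1)
        if i%20==0: cv2.putText(c,str(x0+i),(i*s,20),0,.4,(0,0,255))
    for i in range(0,h,10):
        cv2.line(c,(0,i*s),(8,i*s),(0,0,255),1)
        if i%20==0: cv2.putText(c,str(y0+i),(8,i*s+4),0,.4,(0,0,255))
    cv2.imwrite(dst,c)
E
python3 - <<'E'
from h import *
crop('pics/side0.png','pics/a1.png',220,265,120,60,6,1.3)
crop('pics/side0.png','pics/a2.png',285,105,125,90,6,1.3)
crop('pics/side0.png','pics/a3.png',300,200,70,60,10,1.3)
crop('pics/scene0.png','pics/b1.png',170,170,80,75,8,1.3)
crop('pics/scene0.png','pics/b2.png',290,260,180,130,4,1.3)
crop('pics/scene0.png','pics/b3.png',185,240,90,70,8,1.3)
E
```

```text
(no output)
```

View pics/a1.png

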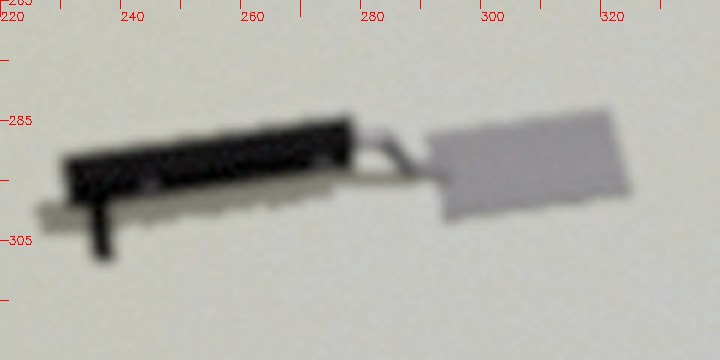

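View pics/a2.png

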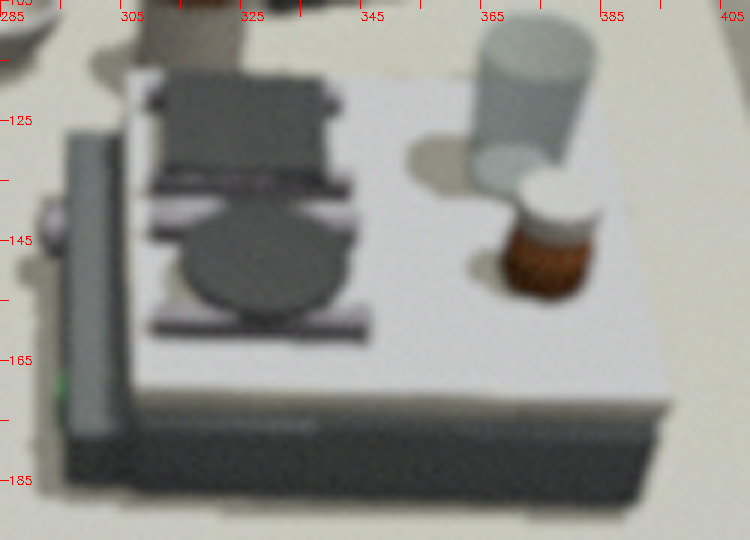

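View pics/a3.png

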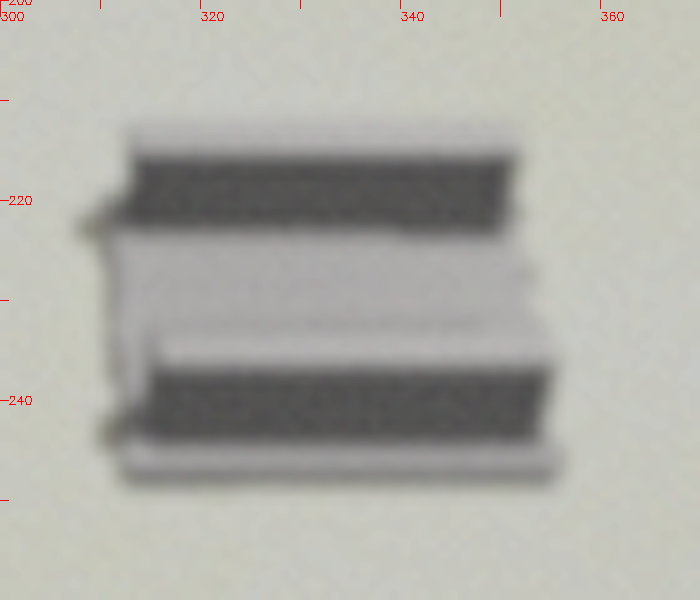

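View pics/b1.png

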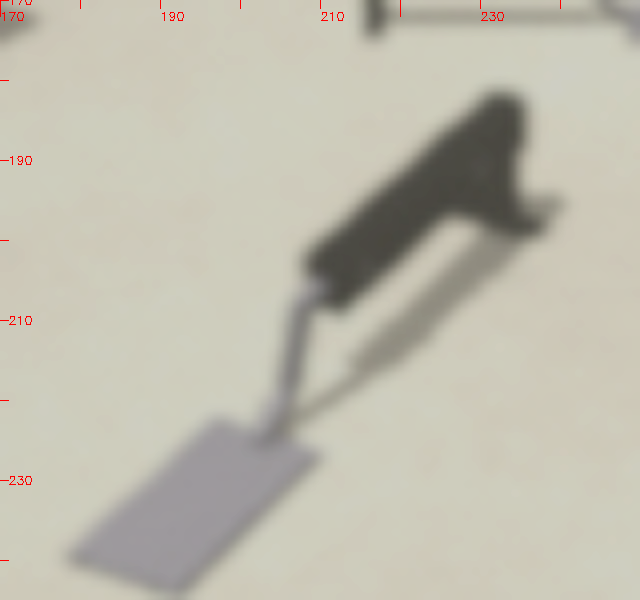

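View pics/b2.png

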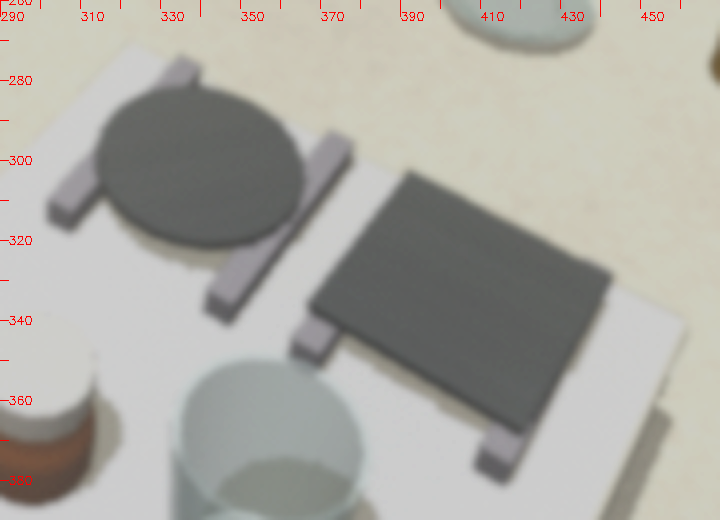

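View pics/b3.png

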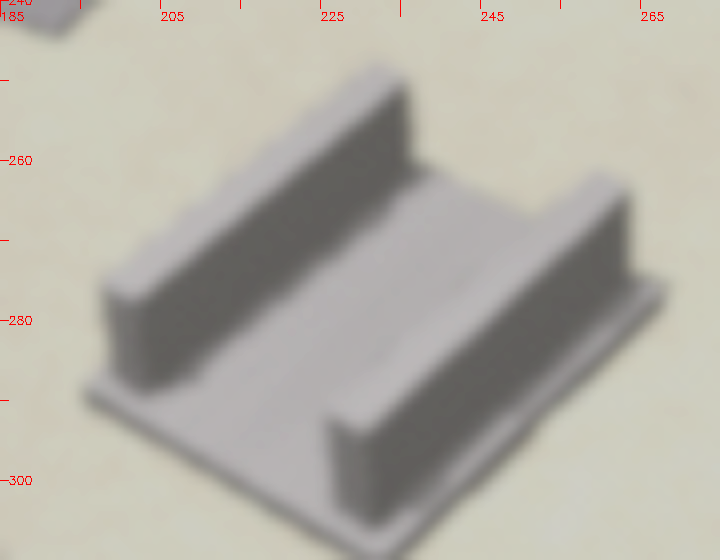

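```bash
cat > fit.py <<'E'
from h import *
from scipy.optimize import least_squares
def unc(pts,x0,y0,s): return [((X+.5)/s-.5+x0,(Y+.5)/s-.5+y0) for X,Y in pts]
def fit(obj,obs,g,cals={}):
    obj=np.array(obj,float)
    def W(p):
        c,s=np.cos(p[2]),np.sin(p[2]); return np.c_[p[0]+c*obj[:,0]-s*obj[:,1],p[1]+s*obj[:,0]+c*obj[:,1],obj[:,2]]
    def f(p): 
        return np.concatenate([(proj(n,W(p)[idx],cals.get(n))-np.array(uv)).ravel() for n,idx,uv in obs])
    r=least_squares(f,g); return r.x,f(r.x)
E
cat > m1.py <<'E'
from fit import *
np.set_printoptions(precision=4,suppress=True)
A=[0,1,2,3]
def both(name,obj,o,g):
    for sub in (o,o[:1],o[1:]):
        p,r=fit(obj,sub,g); print(name,[x[0] for x in sub],p[:2].round(4),'yaw',np.degrees(p[2]).round(2),'res',r.reshape(-1,2).round(1).tolist())
# spatula blade corners: (x,y): left near, right near, right far, left far (y left)
ob=[(.07,.021,.0025),(.07,-.021,.0025),(.15,-.021,.0025),(.15,.021,.0025)]
both('spat',ob,[('scene',A,unc([(322,457),(215,418),(68,557),(180,597)],170,170,8)),('side',A,unc([(428,133),(445,221),(632,192),(608,108)],220,265,6))],[.5,-.3,0])
t=.045;ot=[(-t,t,.113),(-t,-t,.113),(t,-t,.113),(t,t,.113)]
both('tile',ot,[('scene',A,unc([(612,275),(410,170),(308,303),(527,432)],290,260,4)),('side',A,unc([(163,75),(163,165),(328,170),(323,78)],285,105,6))],[.6,.2,0])
os_=[(a,b,.045) for b in(.045,.032,-.032,-.045) for a in(-.055,.055)]
both('stand',os_,[('scene',[0,1,2,3,4,5,6,7],unc([(630,190),(362,432),(600,172),(325,410),(408,78),(142,302),(375,60),(103,285)],185,240,8)),
 ('side',list(range(8)),unc([(130,128),(518,128),(130,155),(515,155),(155,340),(550,340),(150,365),(550,365)],300,200,10))],[.6,-.1,0])
E
python3 m1.py
```

```text
spat ['scene', 'side'] [ 0.4936 -0.367 ] yaw 11.12 res [[0.3, -0.5], [-0.0, 0.1], [-0.5, 0.1], [-0.3, -0.0], [-0.4, 0.1], [0.1, -0.3], [0.0, -0.2], [-0.0, -0.2]]
spat ['scene'] [ 0.4936 -0.3672] yaw 11.45 res [[0.4, -0.5], [0.0, 0.1], [-0.3, 0.2], [-0.0, 0.0]]
spat ['side'] [ 0.4936 -0.3668] yaw 10.8 res [[-0.3, 0.1], [0.1, -0.2], [0.1, 0.1], [0.1, -0.0]]
tile ['scene', 'side'] [0.669  0.2153] yaw -1.88 res [[0.8, 0.1], [-0.6, -0.5], [-0.4, 0.1], [-0.1, -0.2], [-0.3, -1.4], [-0.2, 0.0], [0.6, 0.3], [0.1, -0.9]]
tile ['scene'] [0.6691 0.2154] yaw -1.85 res [[0.9, 0.2], [-0.5, -0.4], [-0.3, 0.2], [-0.0, -0.1]]
tile ['side'] [0.6687 0.2129] yaw -2.05 res [[-0.3, -1.0], [-0.3, 0.5], [0.5, 0.8], [0.1, -0.4]]
stand ['scene', 'side'] [ 0.6759 -0.1528] yaw 1.48 res [[0.4, -0.6], [0.3, 0.1], [-0.7, -0.7], [-0.1, -0.0], [0.4, -0.3], [-1.0, 0.1], [0.1, -0.3], [-0.7, -0.4], [-0.1, -0.7], [-0.3, -0.7], [0.2, -0.0], [0.5, -0.0], [-0.8, -1.1], [0.0, -1.0], [0.0, 0.2], [0.7, 0.2]]
stand ['scene'] [ 0.6761 -0.152 ] yaw 1.41 res [[0.6, -0.3], [0.4, 0.4], [-0.5, -0.5], [0.0, 0.2], [0.6, -0.1], [-0.8, 0.3], [0.3, -0.1], [-0.6, -0.2]]
stand ['side'] [ 0.6757 -0.1542] yaw 1.56 res [[-0.2, -0.4], [-0.4, -0.4], [0.1, 0.3], [0.5, 0.3], [-0.8, -0.6], [0.0, -0.6], [0.0, 0.6], [0.7, 0.6]]
```

```bash
cat > go.py <<'E'
from h import *
import sys
def st():
    s=arm.get_state(); M=R.from_quat(s['ee_rot']).as_matrix(); yaw=np.arctan2(M[1,0],M[0,0]); return s,M,yaw
def plan(pts,vmax=48,wmax=.14):
    """pts: list of (x,y,z,toolyaw_deg) waypoints for TCP; prints rows in tool axes"""
    s,M,yaw=st(); p=s['ee_pos'].copy(); rows=[]
    print('t %.2f pos %s yaw %.2f F %s open %.4f tilt %.2fdeg'%(s['t'],p.round(4),np.degrees(yaw),s['force'].round(1),s['opening'],np.degrees(np.arccos(-M[2,2]))))
    for x,y,z,yd in pts:
        d=np.array([x,y,z])-p; dy=(np.radians(yd)-yaw+np.pi)%(2*np.pi)-np.pi
        n=max(int(np.ceil(np.linalg.norm(d)*1000/vmax)),int(np.ceil(abs(dy)/wmax)),1)
        for i in range(n):
            c,sn=np.cos(yaw),np.sin(yaw); w=d*1000/n
            rows.append((c*w[0]+sn*w[1], sn*w[0]-c*w[1], -w[2], -dy/n)); yaw+=dy/n
        p=np.array([x,y,z])
    for i in range(0,len(rows),5): print('; '.join('%.1f %.1f %.1f %.3f'%r for r in rows[i:i+5]))
if __name__=='__main__':
    v=float(sys.argv[2]) if len(sys.argv)>2 else 48
    plan([tuple(map(float,a.split(','))) for a in sys.argv[1].split()],v)
E
python3 - <<'E'
from h import *
np.set_printoptions(precision=3,suppress=True)
print('side yellow,dish,bottle,smallspat',pix('side',[(218,200),(231,162),(228,135),(172,312),(198,353)],0.0))
print('scene bottle',pix('scene',[(478,275)],0.0),'shoulder')
for n in('scene','side','wrist'):
    K,r,t=cam(n); Rm=cv2.Rodrigues(r)[0]; print(n,-Rm.T@t)
E
python3 go.py ".47,.3,.28,191.1 .55,-.05,.25,191.1 .494,-.367,.16,191.1"
```

```text
side yellow,dish,bottle,smallspat [[ 0.336 -0.028 -0.   ]
 [ 0.359  0.15   0.   ]
 [ 0.334  0.297 -0.   ]
 [ 0.268 -0.41   0.   ]
 [ 0.347 -0.512  0.   ]]
scene bottle [[0.321 0.269 0.   ]] shoulder
scene [1.124 0.294 0.635]
side [ 0.528 -0.904  0.914]
wrist [0.112 0.62  0.386]
t 0.15 pos [0.1898 0.5951 0.3021] yaw 162.32 F [ 0.5 -0.3  0.5] open 0.0883 tilt 0.08deg
-39.6 -21.8 2.5 -0.056; -38.3 -24.0 2.5 -0.056; -36.9 -26.1 2.5 -0.056; -35.4 -28.1 2.5 -0.056; -33.8 -30.0 2.5 -0.056
-32.1 -31.9 2.5 -0.056; -30.3 -33.6 2.5 -0.056; -28.3 -35.2 2.5 -0.056; -26.3 -36.8 2.5 -0.056; -1.4 -44.9 3.8 -0.000
-1.4 -44.9 3.8 -0.000; -1.4 -44.9 3.8 -0.000; -1.4 -44.9 3.8 -0.000; -1.4 -44.9 3.8 -0.000; -1.4 -44.9 3.8 -0.000
-1.4 -44.9 3.8 -0.000; -1.4 -44.9 3.8 -0.000; 16.6 -42.9 12.9 -0.000; 16.6 -42.9 12.9 -0.000; 16.6 -42.9 12.9 -0.000
16.6 -42.9 12.9 -0.000; 16.6 -42.9 12.9 -0.000; 16.6 -42.9 12.9 -0.000; 16.6 -42.9 12.9 -0.000
```

```bash
python3 go.py ".47,.3,.28,120 .55,-.05,.25,55 .4936,-.367,.16,11.1"
```

```text
t 0.15 pos [0.1898 0.5951 0.3021] yaw 162.32 F [ 0.5 -0.3  0.5] open 0.0883 tilt 0.08deg
-39.6 -21.8 2.5 0.082; -41.3 -18.5 2.5 0.082; -42.6 -15.0 2.5 0.082; -43.7 -11.5 2.5 0.082; -44.5 -7.8 2.5 0.082
-45.0 -4.2 2.5 0.082; -45.2 -0.5 2.5 0.082; -45.1 3.2 2.5 0.082; -44.7 6.9 2.5 0.082; -38.1 -11.7 3.3 0.126
-39.3 -6.9 3.3 0.126; -39.8 -1.9 3.3 0.126; -39.8 3.2 3.3 0.126; -39.1 8.1 3.3 0.126; -37.7 13.0 3.3 0.126
-35.8 17.6 3.3 0.126; -33.3 22.0 3.3 0.126; -30.3 26.0 3.3 0.126; -41.7 19.4 12.9 0.109; -39.4 23.8 12.9 0.109
-36.5 28.0 12.9 0.109; -33.2 31.8 12.9 0.109; -29.6 35.2 12.9 0.109; -25.5 38.3 12.9 0.109; -21.2 40.8 12.9 0.109
```

servo_tool(deltas="-39.6 -21.8 2.5 0.082; -41.3 -18.5 2.5 0.082; -42.6 -15 2.5 0.082; -43.7 -11.5 2.5 0.082; -44.5 -7.8 2.5 0.082", fingers=0)

```text
t: 0.65
ee_pos: [0.342, 0.4323, 0.287]
ee_rot: [0.351, 0.936, 0.001, -0.004]
force: [1.3, 0.8, -0.3]
opening: 0.0503
```

servo_tool(deltas="-45 -4.2 2.5 0.082; -45.2 -0.5 2.5 0.082; -45 3.2 2.5 0.082; -44.7 7 2.5 0.082; -38 -11.7 3.3 0.126")

```text
t: 1.15
ee_pos: [0.4815, 0.2543, 0.2712]
ee_rot: [0.561, 0.828, 0.001, -0.003]
force: [-1.1, -0.3, -0.3]
opening: 0.0442
```

```bash
python3 go.py ".55,-.05,.25,55 .4936,-.367,.16,11.1"; python3 -c "
from h import *; print(arm.get_state()['joint_pos'])"
```

```text
t 1.15 pos [0.4815 0.2543 0.2712] yaw 111.75 F [-1.1 -0.3 -0.3] open 0.0442 tilt 0.36deg
-38.5 -6.1 2.7 0.124; -39.0 -1.3 2.7 0.124; -38.8 3.5 2.7 0.124; -38.1 8.2 2.7 0.124; -36.8 12.9 2.7 0.124
-34.9 17.3 2.7 0.124; -32.5 21.5 2.7 0.124; -29.6 25.4 2.7 0.124; -41.7 19.4 12.9 0.109; -39.4 23.8 12.9 0.109
-36.5 28.0 12.9 0.109; -33.2 31.8 12.9 0.109; -29.6 35.2 12.9 0.109; -25.5 38.3 12.9 0.109; -21.2 40.8 12.9 0.109
[-0.56469445  0.62423054 -0.00475281  1.84930936 -0.00551147  0.66840581
 -0.18467545]
```

servo_tool(deltas="-38.5 -6 2.7 0.124; -39 -1.3 2.7 0.124; -39 3.5 2.7 0.124; -38 8 2.7 0.124; -37 13 2.7 0.124")

```text
t: 1.65
ee_pos: [0.5237, 0.0552, 0.2553]
ee_rot: [0.795, 0.607, -0.0, -0.003]
force: [-0.5, -0.2, 0.3]
opening: 0.0444
```

servo_tool(deltas="-35 17 2.7 0.124; -32.5 21.5 2.7 0.124; -29.6 25.4 2.7 0.124; -41.7 19.4 10 0.109; -39.4 23.8 10 0.109")

```text
t: 2.15
ee_pos: [0.5278, -0.1559, 0.2253]
ee_rot: [0.941, 0.339, 0.001, -0.002]
force: [0.4, 0.4, -0.2]
opening: 0.0441
```

```bash
python3 go.py ".4936,-.367,.16,11.1"; python3 -c "
from h import *; print(arm.get_state()['joint_pos'])"
```

```text
t 2.15 pos [ 0.5278 -0.1559  0.2253] yaw 39.67 F [ 0.4  0.4 -0.2] open 0.0441 tilt 0.32deg
-32.2 28.1 13.1 0.100; -29.3 31.2 13.1 0.100; -26.0 34.0 13.1 0.100; -22.5 36.4 13.1 0.100; -18.8 38.4 13.1 0.100
[ 0.06050803  0.71686908  0.24589787  1.88083655 -0.30612555  0.58094694
 -0.37257969]
```

servo_tool(deltas="-32.2 28.1 10 0.1; -29.3 31.2 10 0.1; -26 34 10 0.1; -22.5 36.4 10 0.1; -18.8 38.4 10 0.1")

```text
t: 2.65
ee_pos: [0.4894, -0.3744, 0.1711]
ee_rot: [0.996, 0.086, 0.001, -0.004]
force: [0.8, 0.2, 0.3]
opening: 0.0442
```

servo_tool(deltas="0 0 0 0; 0 0 0 0")

```text
t: 2.85
ee_pos: [0.4851, -0.3819, 0.1694]
ee_rot: [0.997, 0.08, -0.001, -0.001]
force: [0.0, 1.4, 0.4]
opening: 0.0438
```

```bash
python3 go.py ".4936,-.367,.16,11.1"
python3 - <<'E'
from h import *
c=arm.calibration('wrist'); im=arm.grab_frame('wrist'); cv2.imwrite('pics/w1.png',im)
import json;json.dump({k:np.asarray(v).tolist() for k,v in c.items()},open('w1.json','w'))
crop(im,'pics/w1g.png',0,0,560,420,1,1.4)
E
```

```text
t 2.85 pos [ 0.4851 -0.3819  0.1694] yaw 9.18 F [0.  1.4 0.4] open 0.0438 tilt 0.20deg
10.7 -13.3 9.4 -0.034
```

View pics/w1g.png

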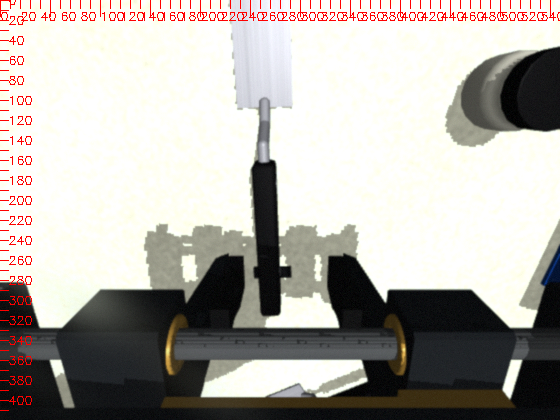

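Run:
```python
from h import *
im=cv2.imread('pics/w1.png')
crop(im,'pics/w1a.png',220,0,90,130,5,1.0)
crop(im,'pics/w1b.png',230,140,70,180,4,2.5)
```

```text
(no output)
```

View pics/w1a.png

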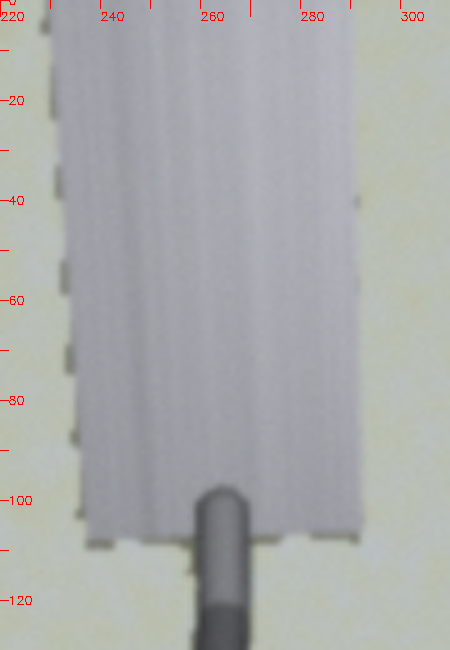

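View pics/w1b.png

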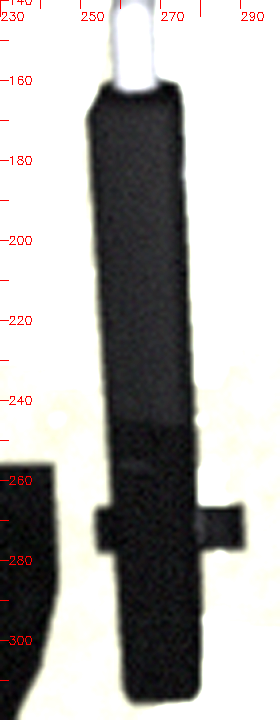

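Run:
```python
from fit import *
import json
c=json.load(open('w1.json'))
ob=[(.07,.021,.0025),(.07,-.021,.0025),(.035,.008,.038),(.035,-.008,.038),(-.085,.008,.049),(-.085,-.008,.049)]
uv=unc([(86,540),(362,537)],220,0,5)
uh=unc([(93,95),(184,92),(121,700),(202,697)],230,140,4)
for idx,u in(([0,1],uv),([0,1,2,3],uv+uh[:2]),(list(range(6)),uv+uh)):
    p,r=fit(ob,[('wrist',idx,u)],[.49,-.367,.19],{'wrist':c}); print(p[:2].round(4),np.degrees(p[2]).round(2),r.reshape(-1,2).round(1).tolist())
```

```text
[ 0.4955 -0.3659] 9.78 [[0.1, -0.0], [-0.1, 0.0]]
[ 0.4951 -0.3675] 10.8 [[0.5, 1.4], [0.2, 0.4], [-0.5, -0.9], [-0.1, -0.8]]
[ 0.4957 -0.3672] 10.6 [[0.5, 0.4], [0.3, -0.4], [-0.6, -1.9], [-0.2, -1.7], [-0.0, 2.2], [0.2, 2.5]]
```

```bash
python3 go.py ".4945,-.367,.13,10.9 .4945,-.367,.0835,10.9" 30
```

```text
t 2.90 pos [ 0.4846 -0.3824  0.1696] yaw 9.16 F [-0.1 -1.2 -0.6] open 0.0440 tilt 0.18deg
6.1 -6.8 19.8 -0.015; 6.2 -6.7 19.8 -0.015; 0.0 0.0 23.2 -0.000; 0.0 0.0 23.2 -0.000
```

servo_tool(deltas="6 -7 15 -0.015; 6 -7 12 -0.015; 0 0 0 0; 0 0 0 0")

```text
t: 3.3
ee_pos: [0.497, -0.361, 0.1425]
ee_rot: [0.995, 0.099, -0.0, -0.002]
force: [0.4, 0.3, 0.2]
opening: 0.0437
```

```bash
python3 go.py ".4945,-.367,.11,10.9 .4945,-.367,.0835,10.9" 30
```

```text
t 3.30 pos [ 0.497  -0.361   0.1425] yaw 11.42 F [0.4 0.3 0.2] open 0.0437 tilt 0.24deg
-1.8 2.7 16.2 0.005; -1.8 2.7 16.2 0.005; 0.0 0.0 26.5 -0.000
```

servo_tool(deltas="-1.3 2.3 14 0.005; -1.3 2.3 10 0; 0 0 8 0; 0 0 0 0; 0 0 0 0")

```text
t: 3.8
ee_pos: [0.4952, -0.3667, 0.1083]
ee_rot: [0.995, 0.097, -0.0, -0.001]
force: [0.6, 0.1, 0.3]
opening: 0.0439
```

```bash
python3 go.py ".4945,-.367,.0835,10.9" 30
```

```text
t 3.80 pos [ 0.4952 -0.3667  0.1083] yaw 11.10 F [0.6 0.1 0.3] open 0.0439 tilt 0.17deg
-0.8 0.2 24.8 0.004
```

servo_tool(deltas="-0.8 0.2 10 0; 0 0 8 0; 0 0 5 0; 0 0 1 0; 0 0 0 0")

```text
t: 4.3
ee_pos: [0.4943, -0.3674, 0.0824]
ee_rot: [0.995, 0.097, -0.0, -0.001]
force: [0.2, -0.6, -0.2]
opening: 0.0439
```

```bash
python3 go.py ".4945,-.367,.0835,10.9" 30
```

```text
t 4.30 pos [ 0.4943 -0.3674  0.0824] yaw 11.08 F [ 0.2 -0.6 -0.2] open 0.0439 tilt 0.15deg
0.3 -0.3 -1.1 0.003
```

servo_tool(deltas="0 0 -0.5 0; 0 0 0 0; 0 0 0 0; 0 0 0 0; 0 0 0 0", fingers=1, newtons=50)

```text
t: 4.8
ee_pos: [0.4947, -0.3674, 0.0836]
ee_rot: [0.995, 0.097, 0.0, -0.001]
force: [0.3, -0.2, -0.2]
opening: 0.0154
```

servo_tool(deltas="0 0 0 0; 0 0 0 0; 0 0 0 0")

```text
t: 5.1
ee_pos: [0.4946, -0.3673, 0.0835]
ee_rot: [0.995, 0.097, 0.0, -0.001]
force: [0.5, 0.5, -0.7]
opening: 0.0157
```

```bash
python3 go.py ".4945,-.367,.2,10.9" 30;python3 - <<'E'
from h import *
crop(arm.grab_frame('wrist'),'pics/w2.png',0,0,560,420,1,1.2)
E
```

```text
t 5.10 pos [ 0.4946 -0.3673  0.0835] yaw 11.09 F [ 0.5  0.5 -0.7] open 0.0157 tilt 0.12deg
-0.0 -0.1 -29.1 0.001; -0.0 -0.1 -29.1 0.001; -0.0 -0.1 -29.1 0.001; -0.0 -0.1 -29.1 0.001
```

View pics/w2.png

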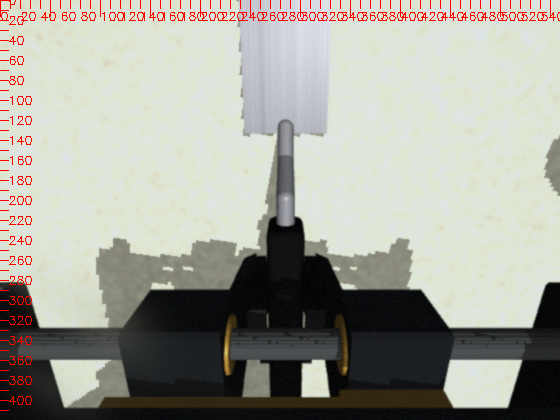

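servo_tool(deltas="0 0 -10 0; 0 0 -20 0; 0 0 -30 0; 0 0 -30 0; 0 0 -25 0")

```text
t: 5.65
ee_pos: [0.4927, -0.3661, 0.2007]
ee_rot: [0.995, 0.096, -0.003, -0.004]
force: [-0.4, 0.6, -1.8]
opening: 0.0152
```

```bash
python3 go.py ".455,0,.225,5 .459,.2215,.225,-1.9" 40;python3 - <<'E'
from fit import *
P=pix('scene',unc([(330,130),(353,147),(207,295),(232,310)],290,260,4),.106);print(P)
for a,b in((0,2),(1,3)): d=P[b]-P[a];print(np.hypot(*d[:2]),np.degrees(np.arctan2(d[1],d[0])))
E
```

```text
t 5.65 pos [ 0.4927 -0.3661  0.2007] yaw 11.06 F [-0.4  0.6 -1.8] open 0.0152 tilt 0.56deg
3.3 -36.7 -2.4 0.011; 2.9 -36.7 -2.4 0.011; 2.5 -36.7 -2.4 0.011; 2.2 -36.7 -2.4 0.011; 1.8 -36.8 -2.4 0.011
1.4 -36.8 -2.4 0.011; 1.0 -36.8 -2.4 0.011; 0.6 -36.8 -2.4 0.011; 0.2 -36.8 -2.4 0.011; -0.2 -36.8 -2.4 0.011
3.9 -36.7 -0.0 0.020; 3.1 -36.8 -0.0 0.020; 2.4 -36.8 -0.0 0.020; 1.7 -36.9 -0.0 0.020; 0.9 -36.9 -0.0 0.020
0.2 -36.9 -0.0 0.020
[[0.61567377 0.13324035 0.106     ]
 [0.61882873 0.14582708 0.106     ]
 [0.72727589 0.13356488 0.106     ]
 [0.72766621 0.14504295 0.106     ]]
0.11160258409850204 0.16661289101065807
0.1088403129432645 -0.4127853158579477
```

servo_tool(deltas="2 -20 -4 0.011; 3 -36.7 -3 0.011; 2.5 -36.7 -3 0.011; 2.2 -36.7 -3 0.011; 1.8 -36.8 -3 0.011")

```text
t: 6.15
ee_pos: [0.4772, -0.204, 0.2259]
ee_rot: [0.998, 0.062, 0.004, 0.003]
force: [1.1, 0.1, -1.2]
opening: 0.0159
```

servo_tool(deltas="1.4 -36.8 -2.4 0.011; 1 -36.8 -2.4 0.011; 0.6 -36.8 -2.4 0.011; 0.2 -36.8 -2.4 0.011; -0.2 -36.8 -2.4 0.011")

```text
t: 6.65
ee_pos: [0.4606, -0.0135, 0.2411]
ee_rot: [0.999, 0.033, 0.007, 0.003]
force: [0.5, -0.0, -1.2]
opening: 0.0155
```

```bash
python3 go.py ".459,.2215,.225,-1.9" 40
```

```text
t 6.65 pos [ 0.4606 -0.0135  0.2411] yaw 3.73 F [ 0.5 -0.  -1.2] open 0.0155 tilt 0.82deg
2.3 -39.1 2.7 0.016; 1.6 -39.1 2.7 0.016; 1.0 -39.1 2.7 0.016; 0.4 -39.2 2.7 0.016; -0.3 -39.2 2.7 0.016
-0.9 -39.2 2.7 0.016
```

servo_tool(deltas="2.3 -39 2.7 0.016; 1.6 -39 2.7 0.016; 1 -39 2.7 0.016; 0.4 -39 2.7 0.016; 0 -30 2.7 0.016")

```text
t: 7.15
ee_pos: [0.4594, 0.1818, 0.231]
ee_rot: [1.0, -0.009, 0.01, -0.0]
force: [0.6, -0.8, -1.1]
opening: 0.0152
```

servo_tool(deltas="0 -18 0 0.01; 0 -5 0 0; 0 0 0 0; 0 0 0 0")

```text
t: 7.55
ee_pos: [0.4588, 0.2105, 0.2323]
ee_rot: [1.0, -0.01, 0.01, -0.002]
force: [-0.3, 0.4, -0.9]
opening: 0.0156
```

```bash
python3 go.py ".459,.2215,.185,-1.9" 40
python3 - <<'E'
from h import *
print(st:=arm.get_state()['ee_rot'], R.from_quat(st).as_matrix()[:,2], arm.get_state()['joint_pos'])
E
```

```text
t 7.55 pos [0.4588 0.2105 0.2323] yaw -1.10 F [-0.3  0.4 -0.9] open 0.0156 tilt 1.18deg
-0.0 -5.5 23.6 0.007; -0.1 -5.5 23.6 0.007
[ 0.99990185 -0.00953633  0.01000586 -0.00228811] [ 0.0200534   0.00438494 -0.99978929] [-0.85040659  0.71191912  0.54774082  2.03171135 -0.68365626  0.56138085
 -1.4110767 ]
```

servo_tool(deltas="-1 -5.5 10 0.007; 0 -4 12 0.007; 0 0 12 0; 0 0 10 0; 0 0 3 0")

```text
t: 8.05
ee_pos: [0.4597, 0.2166, 0.1819]
ee_rot: [1.0, -0.021, 0.01, -0.002]
force: [0.0, 0.8, -1.6]
opening: 0.0155
```

servo_tool(deltas="0 0 2 0; 0 0 0 0")

```text
t: 8.25
ee_pos: [0.4596, 0.2158, 0.1788]
ee_rot: [1.0, -0.022, 0.009, -0.001]
force: [0.8, 0.1, -0.2]
opening: 0.0153
```

```bash
python3 go.py ".458,.2215,.1785,-1.8" 40
python3 - <<'E'
from h import *
print(R.from_quat(arm.get_state()['ee_rot']).as_matrix().round(4))
crop(arm.grab_frame('side'),'pics/s3.png',220,95,130,90,6,1.3)
crop(arm.grab_frame('wrist'),'pics/w3.png',0,0,560,420,1,1.2)
crop(arm.grab_frame('scene'),'pics/c3.png',300,230,190,150,4,1.3)
E
```

```text
t 8.25 pos [0.4596 0.2158 0.1788] yaw -2.55 F [ 0.8  0.1 -0.2] open 0.0153 tilt 1.07deg
-1.9 -5.6 0.3 -0.013
[[ 0.9988 -0.0444  0.0186]
 [-0.0445 -0.999   0.0022]
 [ 0.0185 -0.003  -0.9998]]
```

View pics/s3.png

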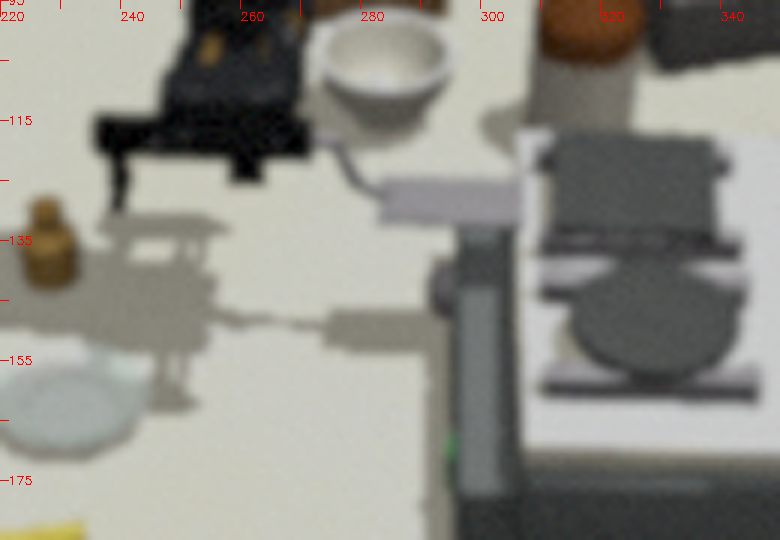

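View pics/w3.png

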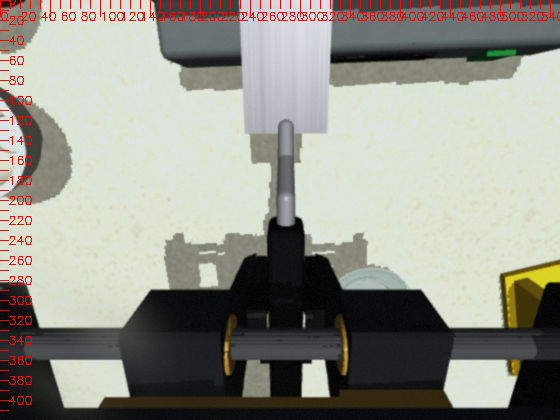

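View pics/c3.png

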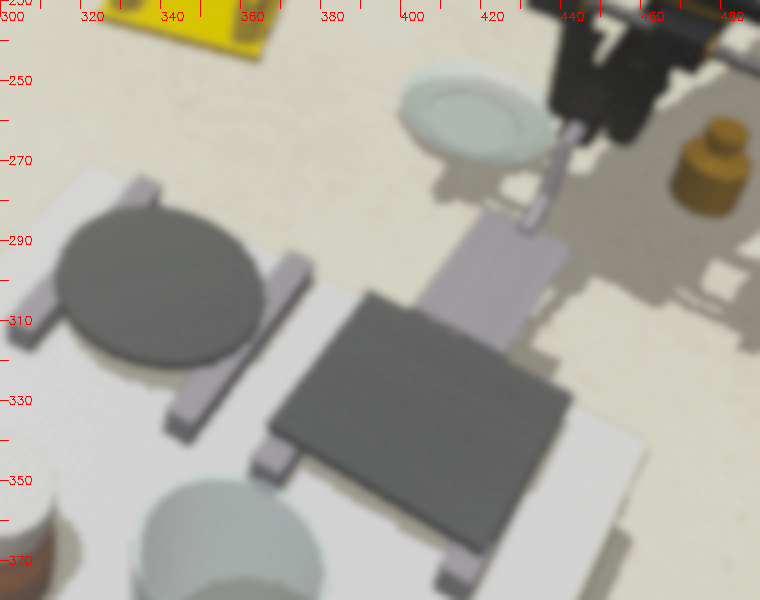

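```bash
cat > blade.py <<'E'
from fit import *
def sp(pts,s=None):
    s=s or arm.get_state(); M=R.from_quat(s['ee_rot']).as_matrix(); o=s['ee_pos']
    # spatula frame -> tool : x->x, y->-y, z->-z ; origin .0835 ahead along tool z
    return np.array([o+M@np.array([a,-b,.0835-c]) for a,b,c in pts])
E
python3 - <<'E'
from blade import *
np.set_printoptions(precision=4,suppress=True)
P=sp([(.07,-.021,.0025),(.07,.021,.0025),(.15,0,0),(.11,0,0),(-.072,0,0)]);print(P)
sc=unc([(488,207),(568,247)],300,230,4); sd=unc([(378,225),(377,178)],220,95,6)
print(proj('scene',P[:2])-sc, proj('side',P[:2])-sd)
# triangulate
Ps=[]
for n in('scene','side'):
    K,r,t=cam(n); Ps.append(K@np.c_[cv2.Rodrigues(r)[0],t])
X=cv2.triangulatePoints(Ps[0],Ps[1],np.array(sc).T,np.array(sd).T);print((X[:3]/X[3]).T)
E
python3 go.py ".4575,.2195,.1785,-1.9" 40
```

```text
[[0.5305 0.1922 0.0998]
 [0.5323 0.2342 0.0999]
 [0.6113 0.2097 0.0989]
 [0.5714 0.2114 0.0981]
 [0.3896 0.2195 0.0946]]
[[-0.6641  0.2656]
 [ 1.5685  0.8812]] [[ 0.0502 -0.9939]
 [ 0.914  -0.8724]]
[[0.5292 0.192  0.0977]
 [0.5296 0.2311 0.0983]]
t 8.40 pos [0.4599 0.2161 0.1795] yaw -2.53 F [-0.6  0.3 -1.6] open 0.0150 tilt 1.14deg
-2.5 -3.3 1.0 -0.011
```

servo_tool(deltas="0 -3 0 -0.007; 0 -2 0 -0.004; 0 0 0 0; 0 0 0 0")

```text
t: 8.8
ee_pos: [0.4605, 0.2222, 0.1804]
ee_rot: [1.0, -0.016, 0.011, -0.002]
force: [0.3, -0.8, -0.8]
opening: 0.0154
```

```bash
python3 go.py ".543,.2175,.1785,-1.9" 14
python3 - <<'E'
from blade import *
P=sp([(0,0,0),(.15,0,0),(.11,0,0)]);print(P.round(4)); d=P[1]-P[0]; print('y at tile', P[0]+d*(.669-P[0][0])/d[0],np.degrees(np.arctan2(d[1],d[0])))
E
```

```text
t 8.80 pos [0.4605 0.2222 0.1804] yaw -1.78 F [ 0.3 -0.8 -0.8] open 0.0154 tilt 1.26deg
13.8 0.4 0.3 0.000; 13.8 0.3 0.3 0.000; 13.8 0.3 0.3 0.000; 13.8 0.3 0.3 0.000; 13.8 0.3 0.3 0.000
13.8 0.3 0.3 0.000
[[0.4623 0.2225 0.097 ]
 [0.6122 0.2178 0.1002]
 [0.5722 0.2191 0.0993]]
y at tile [0.669      0.21606516 0.10140617] -1.784705978865523
```

servo_tool(deltas="5 0.7 1.5 0; 10 0.7 0.7 0; 12 0.3 0.5 0; 12 0.3 0.4 0; 12 0.3 0.4 0")

```text
t: 9.3
ee_pos: [0.5142, 0.2178, 0.1778]
ee_rot: [1.0, -0.015, 0.01, -0.002]
force: [-0.4, 0.1, -0.9]
opening: 0.0155
```

```bash
python3 go.py ".543,.2185,.1785,-1.9" 14
python3 - <<'E'
from blade import *
P=sp([(0,0,0),(.15,0,0),(.11,0,0)]);print(P.round(4)); d=P[1]-P[0]; print('y at tile', P[0]+d*(.669-P[0][0])/d[0],np.degrees(np.arctan2(d[1],d[0])))
crop(arm.grab_frame('scene'),'pics/c4.png',300,230,190,150,4,1.3)
E
```

```text
t 9.30 pos [0.5142 0.2178 0.1778] yaw -1.76 F [-0.4  0.1 -0.9] open 0.0155 tilt 1.20deg
9.6 -0.5 -0.2 0.001; 9.6 -0.5 -0.2 0.001; 9.6 -0.5 -0.2 0.001
[[0.516  0.2181 0.0943]
 [0.6659 0.2135 0.0974]
 [0.6259 0.2147 0.0966]]
y at tile [0.669      0.21339823 0.09744479] -1.7582245239601924
```

View pics/c4.png

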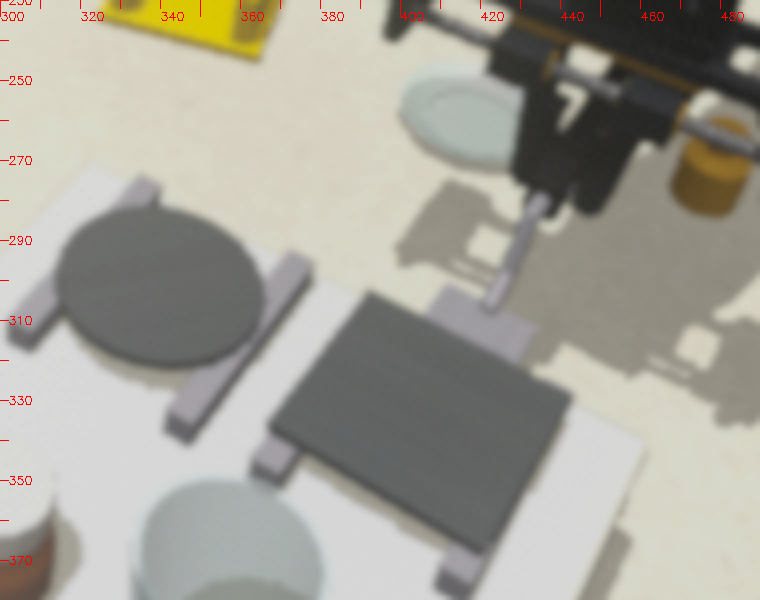

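servo_tool(deltas="8 -0.2 0 0; 8 -0.2 0.1 0; 6 0 0.1 0; 3 0 0 0; 0 0 0 0")

```text
t: 9.85
ee_pos: [0.5446, 0.2163, 0.1781]
ee_rot: [1.0, -0.016, 0.012, -0.001]
force: [-0.2, -0.2, -2.1]
opening: 0.0151
```

```bash
python3 go.py ".543,.2185,.1785,-1.9" 14
python3 - <<'E'
from blade import *
P=sp([(0,0,0),(.15,0,0),(.11,0,0),(.077,0,.01)]);print(P.round(4)); d=P[1]-P[0]; print('y at tile', P[0]+d*(.669-P[0][0])/d[0],np.degrees(np.arctan2(d[1],d[0])))
crop(arm.grab_frame('scene'),'pics/c5.png',360,250,110,80,7,1.3)
crop(arm.grab_frame('wrist'),'pics/w5.png',180,0,200,240,3,1.2)
E
```

```text
t 9.85 pos [0.5446 0.2163 0.1781] yaw -1.85 F [-0.2 -0.2 -2.1] open 0.0151 tilt 1.43deg
-1.6 -2.1 -0.4 0.001
[[0.5466 0.2165 0.0946]
 [0.6965 0.2117 0.0983]
 [0.6566 0.213  0.0974]
 [0.6233 0.214  0.1065]]
y at tile [0.669      0.21256145 0.09766776] -1.849042727880701
```

View pics/c5.png

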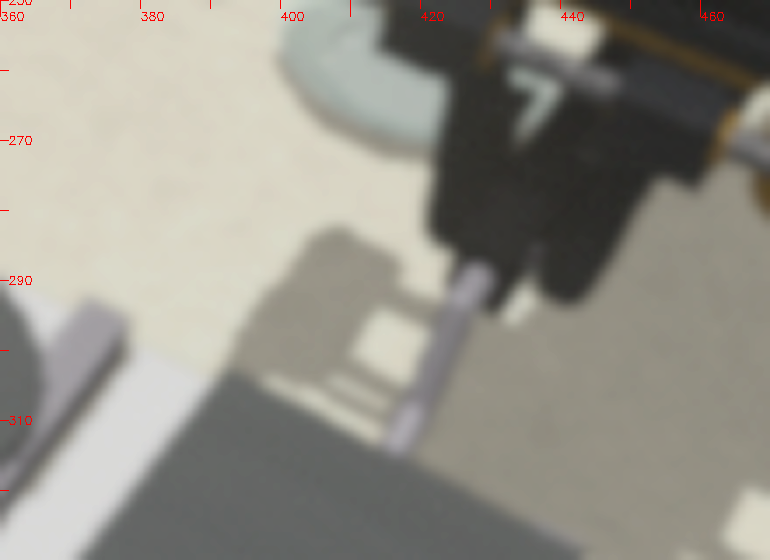

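View pics/w5.png

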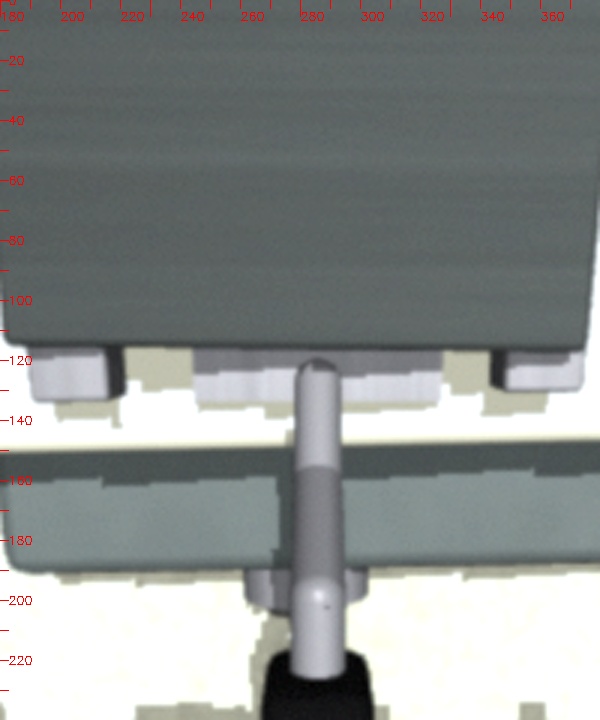

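servo_tool(deltas="0 -1.5 -0.5 0; 0 -1 -1 0; 0 0 -2 0; 0 0 -2 0; 0 0 -2 0")

```text
t: 10.45
ee_pos: [0.5423, 0.2196, 0.1859]
ee_rot: [1.0, -0.016, 0.011, -0.001]
force: [0.4, -0.1, -2.1]
opening: 0.0153
```

servo_tool(deltas="0 0 -2 0; 0 0 -2 0; 0 0 -2 0; 0 0 -1 0; 0 0 0 0")

```text
t: 10.95
ee_pos: [0.5411, 0.2195, 0.1932]
ee_rot: [1.0, -0.016, 0.01, -0.001]
force: [-0.5, 0.9, -2.8]
opening: 0.0153
```

```bash
python3 go.py ".543,.2185,.2,-1.9" 14
python3 - <<'E'
from blade import *
P=sp([(0,0,0),(.15,0,0),(.11,0,0),(.077,0,.01)]);print(P.round(4)); 
crop(arm.grab_frame('wrist'),'pics/w6.png',180,0,200,240,3,1.2)
E
```

```text
t 10.95 pos [0.5411 0.2195 0.1932] yaw -1.79 F [-0.5  0.9 -2.8] open 0.0153 tilt 1.10deg
2.0 1.0 -6.8 0.002
[[0.5426 0.2197 0.1097]
 [0.6925 0.215  0.1126]
 [0.6526 0.2163 0.1118]
 [0.6194 0.2173 0.1212]]
```

View pics/w6.png

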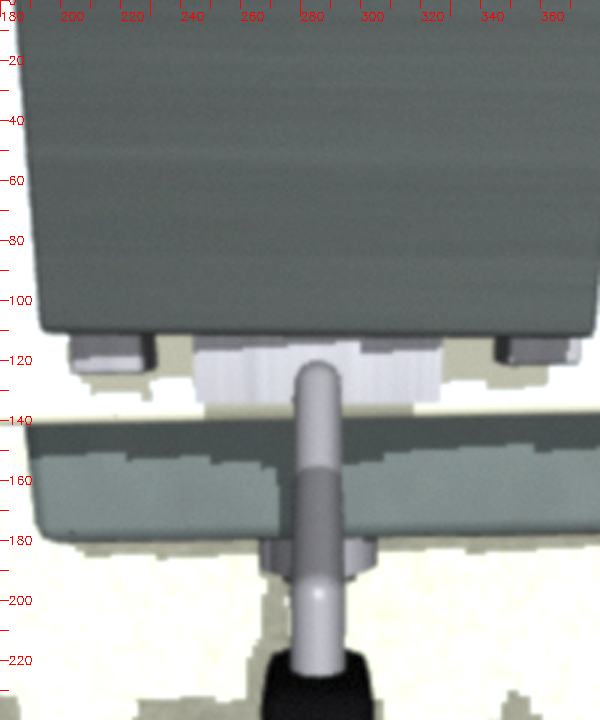

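servo_tool(deltas="0 0 -4 0; 0 0 -7 0; 0 0 -10 0; 0 0 -10 0; 0 0 -6 0")

```text
t: 11.5
ee_pos: [0.54, 0.2192, 0.2326]
ee_rot: [1.0, -0.016, 0.009, -0.001]
force: [0.1, -0.1, -2.7]
opening: 0.0155
```

servo_tool(deltas="0 0 -2 0; 0 0 0 0; 0 0 0 0")

```text
t: 11.8
ee_pos: [0.5404, 0.2194, 0.2365]
ee_rot: [1.0, -0.016, 0.01, -0.002]
force: [-0.0, -0.3, -3.2]
opening: 0.0157
```

```bash
python3 go.py ".48,-.1,.235,0" 25
python3 - <<'E'
from blade import *
import json
s=arm.get_state();c=arm.calibration('wrist');im=arm.grab_frame('wrist');cv2.imwrite('pics/w7r.png',im)
json.dump({k:np.asarray(v).tolist() for k,v in c.items()},open('w7.json','w'));json.dump({k:np.asarray(s[k]).tolist() for k in('ee_pos','ee_rot')},open('s7.json','w'))
crop(im,'pics/w7.png',180,0,220,240,3,1.2)
crop(arm.grab_frame('side'),'pics/s7.png',230,75,130,100,6,1.3)
E
```

```text
t 11.80 pos [0.5404 0.2194 0.2365] yaw -1.80 F [-0.  -0.3 -3.2] open 0.0157 tilt 1.17deg
-3.6 22.9 0.1 -0.002; -3.6 22.9 0.1 -0.002; -3.7 22.9 0.1 -0.002; -3.8 22.9 0.1 -0.002; -3.8 22.9 0.1 -0.002
-3.9 22.9 0.1 -0.002; -3.9 22.9 0.1 -0.002; -4.0 22.9 0.1 -0.002; -4.0 22.9 0.1 -0.002; -4.1 22.9 0.1 -0.002
-4.1 22.9 0.1 -0.002; -4.2 22.8 0.1 -0.002; -4.2 22.8 0.1 -0.002; -4.3 22.8 0.1 -0.002
```

View pics/w7.png

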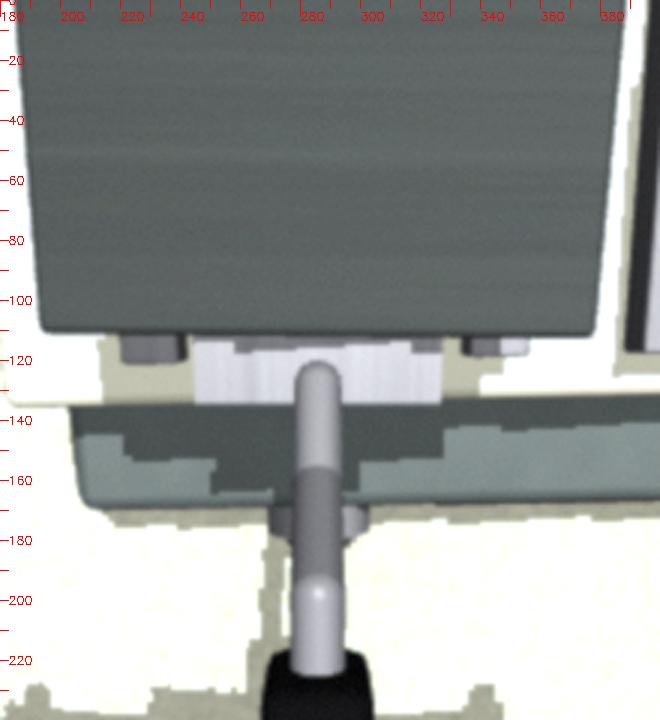

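View pics/s7.png

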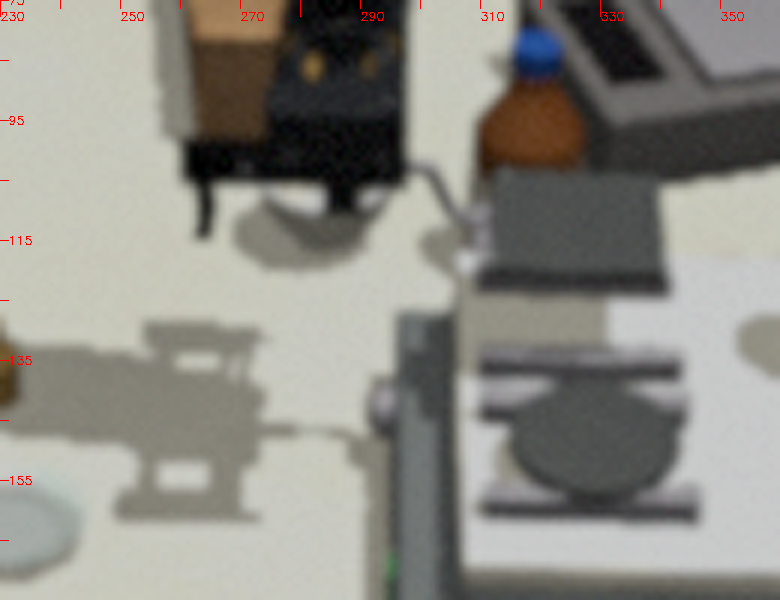

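```bash
cat > tilerel.py <<'E'
from blade import *
import json
def rel(c,s,uvs,zl):
    """pixel -> spatula-frame xy on plane z=zl of spatula frame"""
    K,r,t=cam('wrist',c); Rm=cv2.Rodrigues(r)[0]; o=-Rm.T@t
    M=R.from_quat(s['ee_rot']).as_matrix(); p=np.asarray(s['ee_pos']); D=np.diag([1,-1,-1.])
    out=[]
    for u,v in uvs:
        d=Rm.T@np.linalg.solve(K,[u,v,1.]); a=D@(M.T@(o-p))+[0,0,.0835]; b=D@(M.T@d)
        out.append(a+b*(zl-a[2])/b[2])
    return np.array(out)
if __name__=='__main__':
    c=json.load(open('w7.json'));s=json.load(open('s7.json'))
    np.set_printoptions(precision=4,suppress=True)
    print('blade near corners',rel(c,s,unc([(193,403),(442,403)],180,0,3),.0025))
    q=rel(c,s,unc([(40,331),(598,335)],180,0,3),.0095);print('tile front',q,np.linalg.norm(q[1]-q[0]))
    side=rel(c,s,unc([(17,60),(40,300),(622,60),(599,300)],180,0,3),.0095);print(side)
E
python3 tilerel.py
```

```text
blade near corners [[ 0.0712  0.0202  0.0025]
 [ 0.0712 -0.0225  0.0025]]
tile front [[ 0.0831  0.0433  0.0095]
 [ 0.0825 -0.0462  0.0095]] 0.08956622938592242
[[ 0.1211  0.0431  0.0095]
 [ 0.0878  0.0429  0.0095]
 [ 0.1212 -0.046   0.0095]
 [ 0.0878 -0.0459  0.0095]]
```

servo_tool(deltas="0 4 0 -0.003; 0 8 0 -0.003; 0 12 0 -0.003; 0 16 0 -0.003; 0 20 0 -0.003")

```text
t: 12.4
ee_pos: [0.5381, 0.1577, 0.2347]
ee_rot: [1.0, -0.005, 0.009, -0.001]
force: [0.2, -0.3, -3.0]
opening: 0.0156
```

```bash
python3 go.py ".548,-.155,.235,1.7" 25
```

```text
t 12.40 pos [0.5381 0.1577 0.2347] yaw -0.61 F [ 0.2 -0.3 -3. ] open 0.0156 tilt 1.03deg
1.0 24.0 -0.0 -0.003; 0.9 24.0 -0.0 -0.003; 0.9 24.1 -0.0 -0.003; 0.8 24.1 -0.0 -0.003; 0.7 24.1 -0.0 -0.003
0.6 24.1 -0.0 -0.003; 0.6 24.1 -0.0 -0.003; 0.5 24.1 -0.0 -0.003; 0.4 24.1 -0.0 -0.003; 0.3 24.1 -0.0 -0.003
0.3 24.1 -0.0 -0.003; 0.2 24.1 -0.0 -0.003; 0.1 24.1 -0.0 -0.003
```

servo_tool(deltas="1 23 0 -0.003; 1 24 0 -0.003; 1 24 0 -0.003; 1 24 0 -0.003; 1 24 0 -0.003")

```text
t: 12.9
ee_pos: [0.5408, 0.028, 0.2347]
ee_rot: [1.0, 0.001, 0.008, 0.0]
force: [0.3, -0.0, -2.9]
opening: 0.0152
```

servo_tool(deltas="0.5 24 0 -0.003; 0.5 24 0 -0.003; 0.5 22 0 -0.003; 0.5 20 0 -0.003; 0.5 18 0 -0.003")

```text
t: 13.4
ee_pos: [0.5405, -0.0935, 0.2356]
ee_rot: [1.0, 0.004, 0.008, 0.003]
force: [0.4, -0.3, -2.4]
opening: 0.0158
```

```bash
python3 go.py ".548,-.155,.235,1.7" 25
```

```text
t 13.40 pos [ 0.5405 -0.0935  0.2356] yaw 0.49 F [ 0.4 -0.3 -2.4] open 0.0158 tilt 0.99deg
2.3 20.5 0.2 -0.007; 2.2 20.5 0.2 -0.007; 2.0 20.5 0.2 -0.007
```

servo_tool(deltas="2 16 0 -0.007; 2 12 0 -0.007; 2 9 0 -0.007; 1 6 0 0; 0 3 0 0")

```text
t: 13.9
ee_pos: [0.5457, -0.1488, 0.2364]
ee_rot: [1.0, 0.011, 0.008, 0.005]
force: [-0.2, -0.2, -2.7]
opening: 0.0151
```

servo_tool(deltas="0 1 0 0; 0 0 0 0; 0 0 0 0")

```text
t: 14.2
ee_pos: [0.5457, -0.1485, 0.2361]
ee_rot: [1.0, 0.012, 0.007, 0.004]
force: [-0.0, -0.4, -3.5]
opening: 0.0155
```

```bash
python3 go.py ".548,-.155,.235,1.7" 25
python3 - <<'E'
from blade import *
import json
s=arm.get_state();print(R.from_quat(s['ee_rot']).as_matrix().round(4));c=arm.calibration('wrist');im=arm.grab_frame('wrist');cv2.imwrite('pics/w8r.png',im)
json.dump({k:np.asarray(v).tolist() for k,v in c.items()},open('w8.json','w'));json.dump({k:np.asarray(s[k]).tolist() for k in('ee_pos','ee_rot')},open('s8.json','w'))
crop(im,'pics/w8.png',180,0,220,240,3,1.2)
crop(arm.grab_frame('side'),'pics/s8.png',240,140,130,110,6,1.3)
crop(arm.grab_frame('scene'),'pics/c8.png',180,180,120,120,5,1.3)
E
```

```text
t 14.20 pos [ 0.5457 -0.1485  0.2361] yaw 1.40 F [-0.  -0.4 -3.5] open 0.0155 tilt 0.96deg
2.1 6.6 1.1 -0.005
[[ 0.9996  0.0242  0.0148]
 [ 0.0244 -0.9997 -0.0078]
 [ 0.0146  0.0082 -0.9999]]
```

View pics/w8.png

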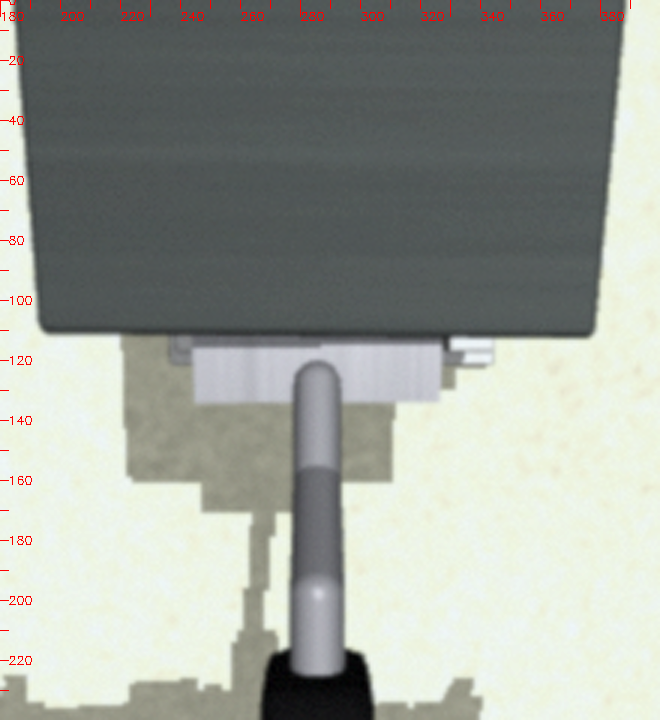

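View pics/s8.png

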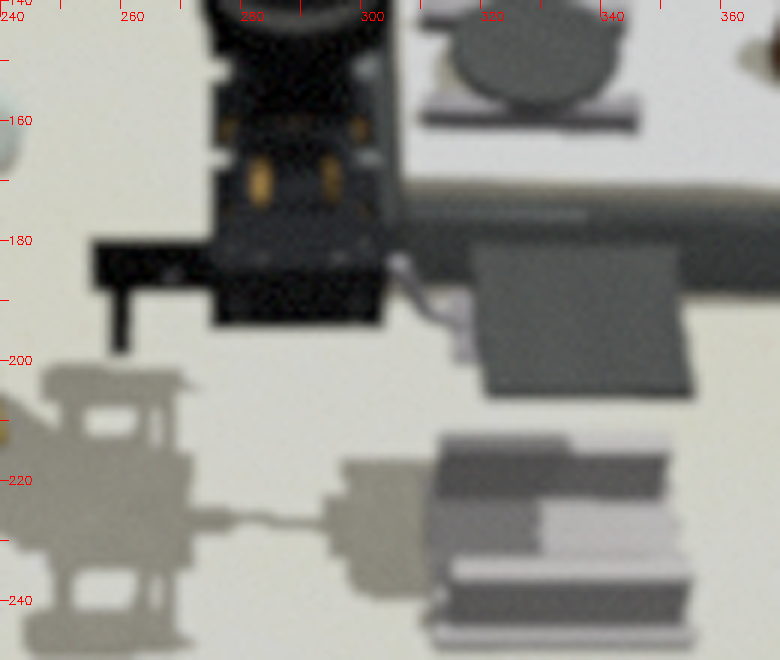

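View pics/c8.png

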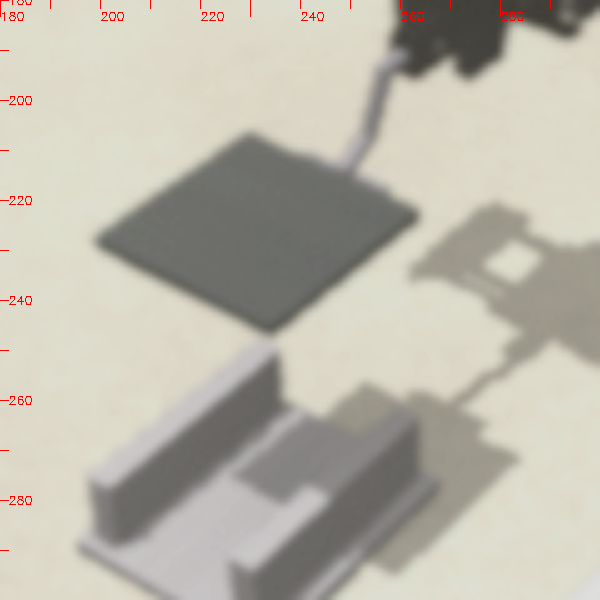

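Run:
```python
from tilerel import *
np.set_printoptions(precision=4,suppress=True)
c=json.load(open('w8.json'));s=json.load(open('s8.json'))
q=rel(c,s,unc([(40,331),(598,335)],180,0,3),.0095);print('tile front',q)
print('rail corners?',pix('wrist',unc([(168,362),(494,364)],180,0,3),.045,c))
print('base',pix('wrist',unc([(168,362),(494,364)],180,0,3),.008,c))
def tilew():
    P=sp([(.128,-.0015,.0025),(.128+.045,-.0015,.0025)],{k:np.array(v) for k,v in s.items()}); return P
print(tilew())
# scene check of tile top corners
P=sp([(.083,.0435,.0095),(.083,-.0465,.0095),(.173,-.0465,.0095),(.173,.0435,.0095)],{k:np.array(v) for k,v in s.items()})
print(proj('scene',P)-unc([(418,215),(250,133),(97,238),(270,328)],180,180,5))
print(proj('side',P)-unc([(470,243),(487,392),(692,392),(677,243)],240,140,6))
```

```text
tile front [[ 0.083   0.0432  0.0095]
 [ 0.0824 -0.0464  0.0095]]
rail corners? [[ 0.6201 -0.1074  0.045 ]
 [ 0.6218 -0.1999  0.045 ]]
base [[ 0.6188 -0.1021  0.008 ]
 [ 0.6207 -0.207   0.008 ]]
[[ 0.6749 -0.1475  0.157 ]
 [ 0.7199 -0.1464  0.1577]]
[[-0.5894 -1.1454]
 [-2.0851 -0.4517]
 [-2.7369 -0.4458]
 [-1.0472 -0.2465]]
[[ 1.0436 -0.0104]
 [ 0.8519 -0.3005]
 [ 2.7301 -0.5733]
 [ 0.5659 -0.2767]]
```

servo_tool(deltas="1 2.5 8 -0.003; 1 2.5 16 -0.003; 0 1 20 0; 0 0 20 0; 0 0 12 0")

```text
t: 14.85
ee_pos: [0.5512, -0.1555, 0.1579]
ee_rot: [1.0, 0.016, 0.01, 0.005]
force: [-0.0, 0.4, -2.4]
opening: 0.0151
```

servo_tool(deltas="0 0 4 0; 0 0 0 0; 0 0 0 0")

```text
t: 15.15
ee_pos: [0.5507, -0.1556, 0.1521]
ee_rot: [1.0, 0.016, 0.009, 0.005]
force: [0.5, 0.5, -1.3]
opening: 0.0155
```

```bash
cat > look.py <<'E'
from blade import *
import json,sys
k=sys.argv[1]
s=arm.get_state();c=arm.calibration('wrist');im=arm.grab_frame('wrist');cv2.imwrite(f'pics/w{k}r.png',im)
json.dump({a:np.asarray(v).tolist() for a,v in c.items()},open(f'w{k}.json','w'));json.dump({a:np.asarray(s[a]).tolist() for a in('ee_pos','ee_rot')},open(f's{k}.json','w'))
crop(im,f'pics/w{k}.png',180,0,220,190,3,1.2)
crop(arm.grab_frame('side'),f'pics/s{k}.png',270,180,110,90,7,1.3)
crop(arm.grab_frame('scene'),f'pics/c{k}.png',180,220,110,100,6,1.3)
print(sp([(.128,-.0015,.0025),(.083,-.0015,.0025),(.173,-.0015,.0025),(0,0,0)]).round(4))
E
python3 go.py ".548,-.155,.15,1.7" 25; python3 look.py 9
```

```text
t 15.15 pos [ 0.5507 -0.1556  0.1521] yaw 1.88 F [ 0.5  0.5 -1.3] open 0.0155 tilt 1.11deg
-2.7 -0.7 2.1 0.003
[[ 0.6804 -0.1536  0.0738]
 [ 0.6354 -0.1551  0.073 ]
 [ 0.7253 -0.1521  0.0746]
 [ 0.5524 -0.1563  0.069 ]]
```

View pics/w9.png

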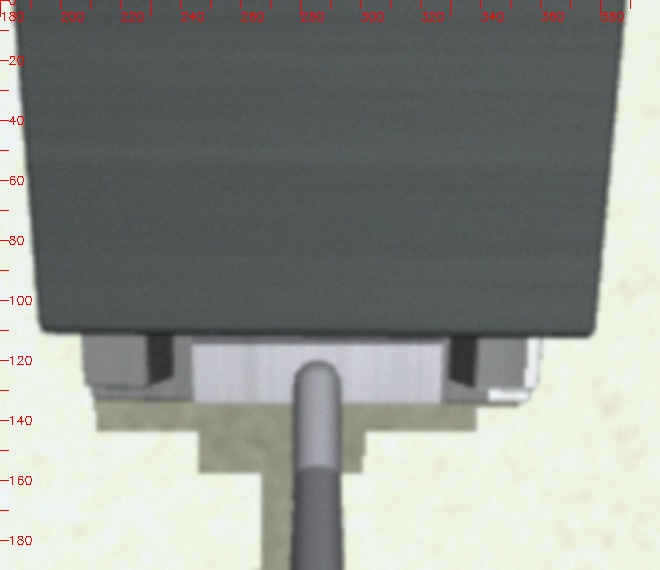

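View pics/s9.png

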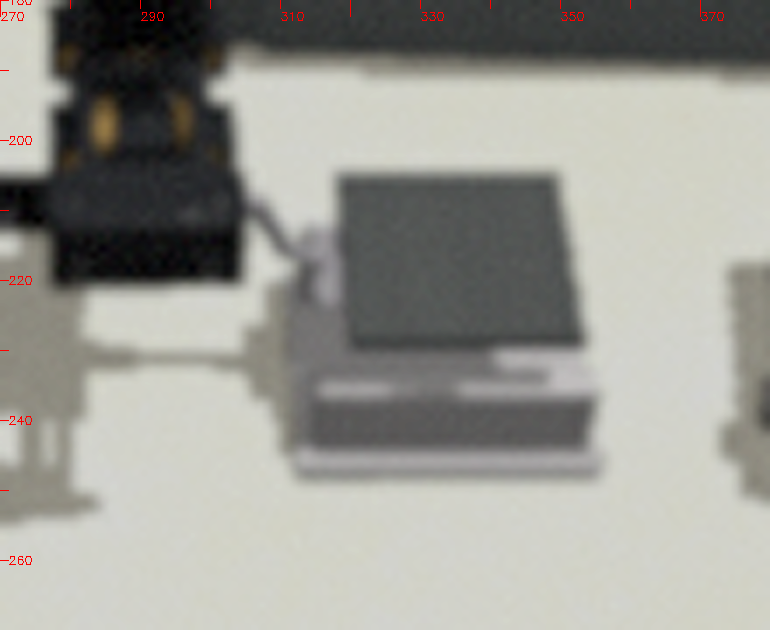

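View pics/c9.png

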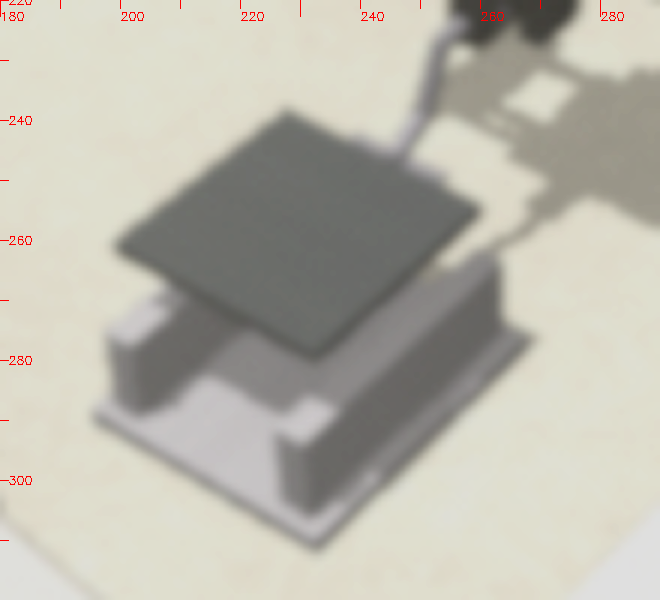

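Run:
```python
from tilerel import *
np.set_printoptions(precision=4,suppress=True)
c=json.load(open('w9.json'));s=json.load(open('s9.json'))
P=pix('wrist',unc([(83,386),(147,387),(476,387),(540,388)],180,0,3),.045,c);print(P)
P2=pix('wrist',unc([(95,402),(525,402)],180,0,3),.008,c);print(P2)
q=rel(c,s,unc([(40,331),(598,335)],180,0,3),.0095);print('tile front',q)
D=np.diag([1,-1,-1.]);M=R.from_quat(s['ee_rot']).as_matrix()
for p in q: print(np.array(s['ee_pos'])+M@(np.array([0,0,.0835])+D@p))
```

```text
[[ 0.6231 -0.1091  0.045 ]
 [ 0.6233 -0.1217  0.045 ]
 [ 0.6254 -0.1872  0.045 ]
 [ 0.6256 -0.2     0.045 ]]
[[ 0.6172 -0.1033  0.008 ]
 [ 0.6205 -0.2057  0.008 ]]
tile front [[ 0.083   0.0432  0.0095]
 [ 0.0824 -0.0464  0.0095]]
[ 0.6335 -0.1104  0.0791]
[ 0.6359 -0.1999  0.0799]
```

servo_tool(deltas="0 -0.1 3 -0.003; 0 -0.1 5 -0.002; -0.1 0 5 0; -0.1 0 4 0; 0 0 2 0")

```text
t: 15.8
ee_pos: [0.552, -0.1556, 0.1333]
ee_rot: [1.0, 0.019, 0.01, 0.005]
force: [0.0, 0.5, -2.1]
opening: 0.0151
```

servo_tool(deltas="0 0 0 0; 0 0 0 0")

```text
t: 16.0
ee_pos: [0.5516, -0.1556, 0.1327]
ee_rot: [1.0, 0.019, 0.01, 0.005]
force: [0.1, 0.0, -2.3]
opening: 0.0153
```

```bash
python3 go.py ".55,-.155,.125,1.9" 25; python3 look.py 10
```

```text
t 16.00 pos [ 0.5516 -0.1556  0.1327] yaw 2.22 F [ 0.1  0.  -2.3] open 0.0153 tilt 1.26deg
-1.6 -0.6 7.7 0.006
[[ 0.6814 -0.1529  0.0545]
 [ 0.6364 -0.1546  0.0536]
 [ 0.7263 -0.1512  0.0554]
 [ 0.5535 -0.1564  0.0494]]
```

View pics/w10.png

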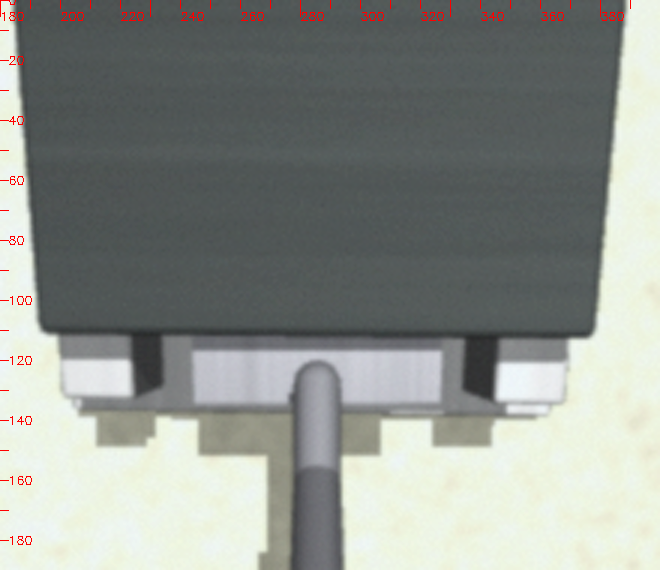

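```bash
cat > relm.py <<'E'
from tilerel import *
np.set_printoptions(precision=4,suppress=True)
def rep(k,rails,tile,zl=.0095):
    c=json.load(open(f'w{k}.json'));s=json.load(open(f's{k}.json'))
    P=pix('wrist',unc(rails,180,0,3),.045,c); m=P.mean(0); d=P[-1]-P[0]; ya=np.arctan2(d[0],-d[1]); C=m[:2]+.055*np.array([np.cos(ya),np.sin(ya)])
    q=rel(c,s,unc(tile,180,0,3),zl); D=np.diag([1,-1,-1.]);M=R.from_quat(s['ee_rot']).as_matrix()
    T=np.array([np.array(s['ee_pos'])+M@(np.array([0,0,.0835])+D@p) for p in q]); d=T[1]-T[0]; yt=np.arctan2(d[0],-d[1]); Ct=T.mean(0)[:2]+.045*np.array([np.cos(yt),np.sin(yt)])
    print('stand',C,np.degrees(ya),'width',np.linalg.norm(P[-1]-P[0]),'tile',Ct,np.degrees(yt),T[:,2],'err mm',(Ct-C)*1000)
E
python3 - <<'E'
from relm import *
rep(10,[(62,396),(133,397),(496,401),(567,402)],[(40,331),(598,335)])
E
```

```text
stand [ 0.6795 -0.1531] 1.5069588178993933 width 0.09079314248877246 tile [ 0.6808 -0.1532] 1.821452664932721 [0.0599 0.0608] err mm [ 1.3172 -0.0907]
```

servo_tool(deltas="-0.8 0.2 2 0.002; -0.8 0.1 2 0.001; 0 0 2 0; 0 0 2 0; 0 0 1 0")

```text
t: 16.65
ee_pos: [0.5505, -0.1561, 0.1237]
ee_rot: [1.0, 0.018, 0.01, 0.005]
force: [-0.6, 0.8, -1.5]
opening: 0.0157
```

```bash
python3 go.py ".55,-.155,.12,1.9" 25; python3 look.py 11
```

```text
t 16.65 pos [ 0.5505 -0.1561  0.1237] yaw 2.03 F [-0.6  0.8 -1.5] open 0.0157 tilt 1.34deg
-0.4 -1.2 3.7 0.002
[[ 0.6803 -0.154   0.0456]
 [ 0.6353 -0.1556  0.0447]
 [ 0.7252 -0.1524  0.0466]
 [ 0.5524 -0.157   0.0404]]
```

View pics/w11.png

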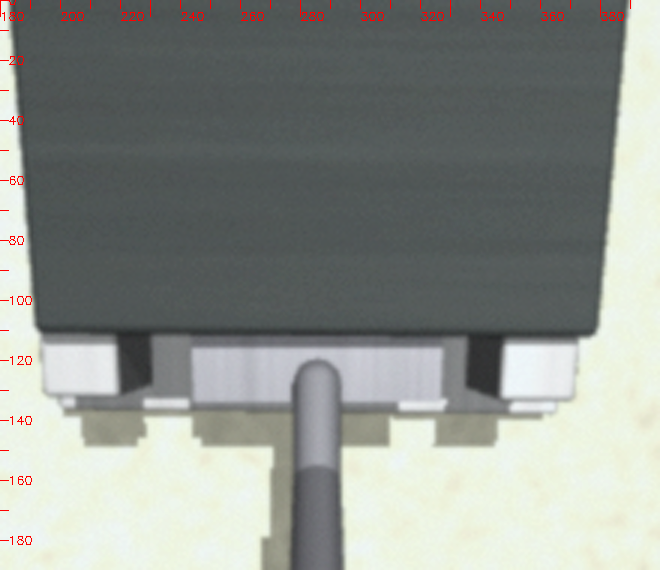

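Run:
```python
from relm import *
rep(11,[(44,393),(118,394),(502,398),(577,399)],[(35,330),(602,334)],.0105)
rep(11,[(44,393),(118,394),(502,398),(577,399)],[(35,330),(602,334)],.0115)
```

```text
stand [ 0.6795 -0.1533] 1.3576718208141125 width 0.09077675530953923 tile [ 0.6799 -0.1542] 1.6417945433519463 [0.052  0.0529] err mm [ 0.4031 -0.8532]
stand [ 0.6795 -0.1533] 1.3576718208141125 width 0.09077675530953923 tile [ 0.6799 -0.1542] 1.6417945433518655 [0.053  0.0539] err mm [ 0.4002 -0.8399]
```

servo_tool(deltas="0 -0.6 1.5 0; 0 0 1.5 0; 0 0 2 0; 0 0 2 0; 0 0 1 0")

```text
t: 17.3
ee_pos: [0.5519, -0.1561, 0.116]
ee_rot: [1.0, 0.018, 0.012, 0.006]
force: [-0.1, 0.6, -1.5]
opening: 0.0154
```

```bash
python3 go.py ".55,-.155,.116,1.9" 25; python3 look.py 12
```

```text
t 17.30 pos [ 0.5519 -0.1561  0.116 ] yaw 2.03 F [-0.1  0.6 -1.5] open 0.0154 tilt 1.54deg
-1.9 -1.2 0.0 0.002
[[ 0.6818 -0.1539  0.0383]
 [ 0.6368 -0.1555  0.0372]
 [ 0.7267 -0.1523  0.0393]
 [ 0.5539 -0.157   0.0327]]
```

View pics/w12.png

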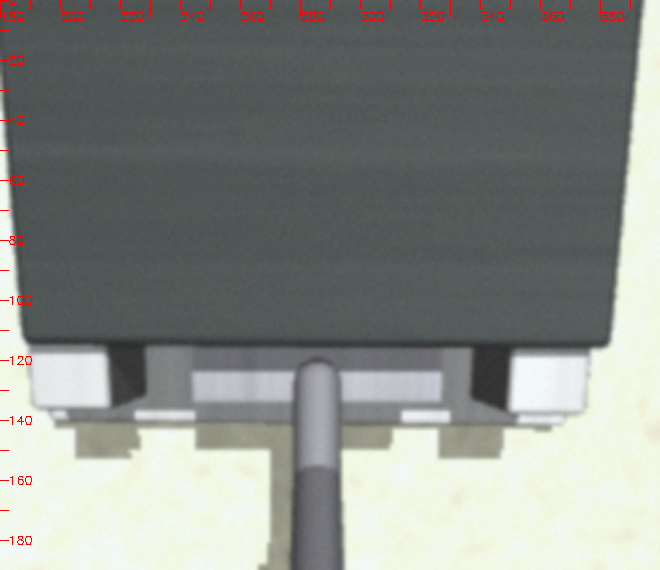

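View pics/c12.png

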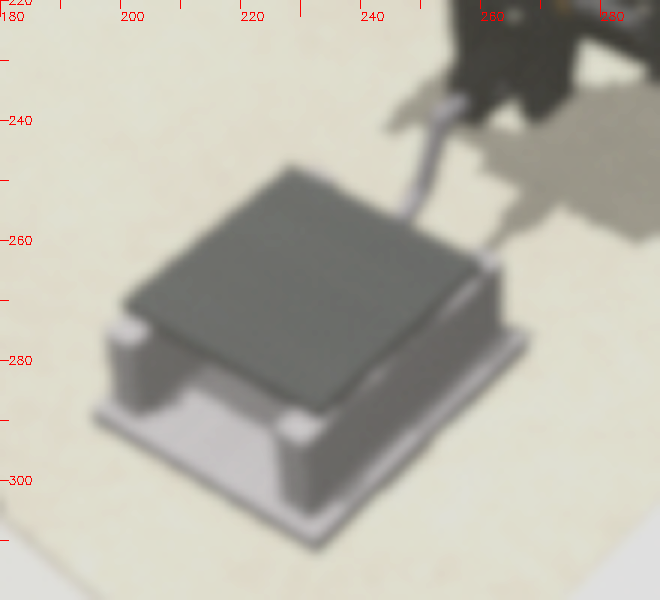

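View pics/s12.png

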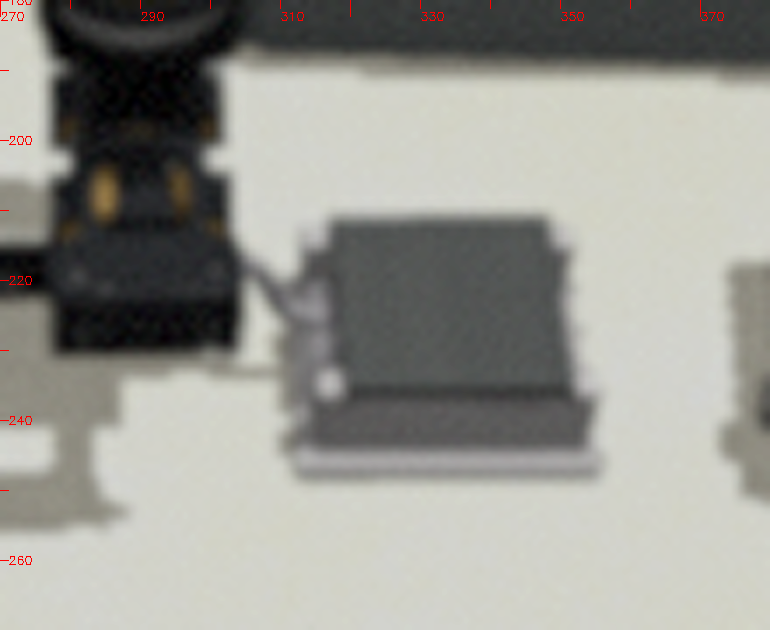

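Run:
```python
from relm import *
c=json.load(open('w12.json'))
P=pix('wrist',unc([(31,406),(110,407),(510,410),(587,411)],180,0,3),.045,c); T=pix('wrist',unc([(22,342),(611,346)],180,0,3),.052,c)
for Q,l in((P,.055),(T,.045)):
    d=Q[-1]-Q[0]; a=np.arctan2(d[0],-d[1]); m=(Q[0]+Q[-1])[:2]/2+l*np.array([np.cos(a),np.sin(a)]); print(m,np.degrees(a),np.linalg.norm(d))
P=sp([(.15,0,.0025),(.07,0,.0025),(-.072,0,0)]);print(P)
```

```text
[ 0.6796 -0.1531] 1.4621252365519812 0.09075625390784935
[ 0.6797 -0.154 ] 1.6424234041755215 0.09005915840342987
[[ 0.7037 -0.1517  0.0388]
 [ 0.6238 -0.1545  0.0369]
 [ 0.4819 -0.1595  0.031 ]]
```

servo_tool(deltas="-6 0 0 0; -12 0 0 0; -15 0 -0.2 0; -18 0 -0.2 0; -18 0 -0.3 0")

```text
t: 17.95
ee_pos: [0.4822, -0.1585, 0.1155]
ee_rot: [1.0, 0.019, 0.014, 0.007]
force: [-0.4, 0.3, -1.3]
opening: 0.0154
```

```bash
python3 go.py ".44,-.16,.116,2.0" 25; python3 -c "
from blade import *
print(sp([(.15,0,.0025),(.07,0,.0025),(-.072,0,0)]))"
```

```text
t 17.95 pos [ 0.4822 -0.1585  0.1155] yaw 2.22 F [-0.4  0.3 -1.3] open 0.0154 tilt 1.79deg
-21.1 -0.1 -0.2 0.002; -21.1 -0.0 -0.2 0.002
[[ 0.63434841 -0.1538192   0.03869715]
 [ 0.55443886 -0.15691185  0.03648367]
 [ 0.41266993 -0.16243513  0.03005598]]
```

servo_tool(deltas="-18 0 0 0; -16 0 0 0; -10 0 -1 0; -4 0 -4 0; 0 0 -8 0")

```text
t: 18.45
ee_pos: [0.4271, -0.1612, 0.1285]
ee_rot: [1.0, 0.018, 0.012, 0.007]
force: [-0.2, 0.6, -1.0]
opening: 0.0154
```

```bash
python3 go.py ".495,-.375,.13,10" 40; python3 look.py 13;python3 - <<'E'
from h import *
cv2.imwrite('pics/w13f.png',np.clip(cv2.imread('pics/w13r.png')*1.2,0,255).astype(np.uint8))
print(R.from_quat(arm.get_state()['ee_rot']).as_matrix().round(4))
E
```

```text
t 18.45 pos [ 0.4271 -0.1612  0.1285] yaw 2.03 F [-0.2  0.6 -1. ] open 0.0154 tilt 1.56deg
10.0 36.0 -0.3 -0.023; 9.2 36.2 -0.3 -0.023; 8.4 36.4 -0.3 -0.023; 7.5 36.6 -0.3 -0.023; 6.7 36.8 -0.3 -0.023
5.8 36.9 -0.3 -0.023
[[ 0.5592 -0.1592  0.0514]
 [ 0.5142 -0.1609  0.0502]
 [ 0.6041 -0.1576  0.0526]
 [ 0.4313 -0.1625  0.0455]]
[[ 0.999   0.0366  0.0271]
 [ 0.037  -0.9992 -0.0153]
 [ 0.0265  0.0163 -0.9995]]
```

View pics/c13.png

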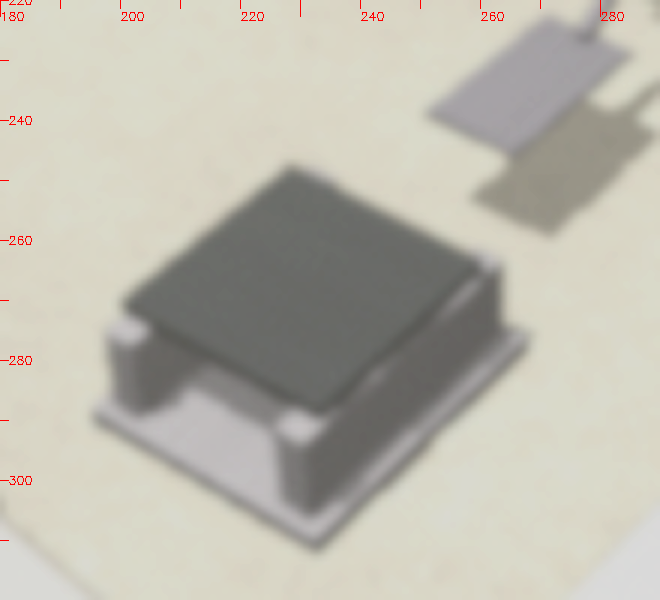

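View pics/s13.png

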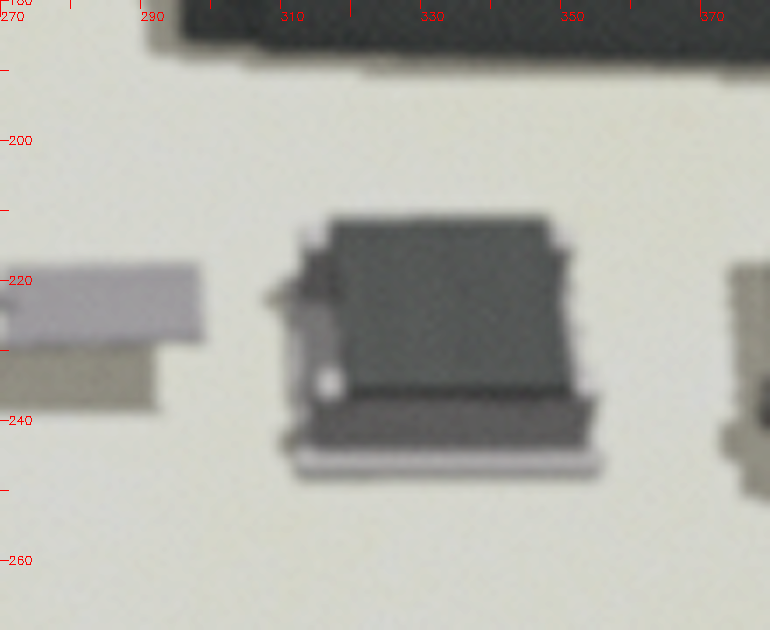

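servo_tool(deltas="0 15 0 0; 3 28 0 -0.02; 7 36 0 -0.023; 8 36 0 -0.023; 8 36 0 -0.023")

```text
t: 19.1
ee_pos: [0.4682, -0.3124, 0.132]
ee_rot: [0.997, 0.07, 0.012, 0.007]
force: [1.1, -0.2, -1.8]
opening: 0.0152
```

```bash
python3 go.py ".495,-.367,.12,11" 30
```

```text
t 19.10 pos [ 0.4682 -0.3124  0.132 ] yaw 8.08 F [ 1.1 -0.2 -1.8] open 0.0152 tilt 1.60deg
6.3 19.3 4.0 -0.017; 6.0 19.4 4.0 -0.017; 5.6 19.5 4.0 -0.017
```

servo_tool(deltas="6 19 4 -0.017; 6 14 4 -0.015; 6 8 4 -0.01; 3 3 3 0; 0 0 0 0")

```text
t: 19.6
ee_pos: [0.497, -0.3691, 0.1188]
ee_rot: [0.996, 0.089, 0.013, 0.015]
force: [0.0, 0.2, -0.7]
opening: 0.0157
```

```bash
python3 go.py ".495,-.367,.09,11" 30
python3 - <<'E'
from blade import *
print(R.from_quat(arm.get_state()['ee_rot']).as_matrix().round(4),sp([(.15,.021,0),(.15,-.021,0),(.07,0,0),(-.072,0,0)]).round(4))
print(arm.get_state()['joint_pos'])
E
```

```text
t 19.60 pos [ 0.497  -0.3691  0.1188] yaw 10.21 F [ 0.   0.2 -0.7] open 0.0157 tilt 2.27deg
-1.6 -2.4 28.8 -0.014
[[ 0.9839  0.1765  0.0277]
 [ 0.1772 -0.9838 -0.0284]
 [ 0.0222  0.0329 -0.9992]] [[ 0.6432 -0.3242  0.038 ]
 [ 0.6506 -0.3656  0.0394]
 [ 0.5682 -0.3591  0.0369]
 [ 0.4285 -0.3842  0.0338]]
[ 0.41666359  0.94500618  0.26068958  1.75122081 -0.46215951  0.46523639
 -0.41050505]
```

servo_tool(deltas="-0.5 0 5 0; -0.3 0 8 0; -0.3 0 8 0; 0 0 6 0; 0 0 3 0")

```text
t: 20.1
ee_pos: [0.4955, -0.3683, 0.0862]
ee_rot: [0.996, 0.089, 0.011, 0.014]
force: [-0.2, 0.3, -1.4]
opening: 0.0155
```

```bash
python3 go.py ".495,-.367,.084,11" 30
python3 - <<'E'
from blade import *
print(sp([(.15,.021,0),(.15,-.021,0),(.07,0,0),(-.072,0,0)]).round(4))
E
```

```text
t 20.10 pos [ 0.4955 -0.3683  0.0862] yaw 10.27 F [-0.2  0.3 -1.4] open 0.0155 tilt 2.09deg
-0.2 -1.4 2.2 -0.013
[[ 0.6414 -0.3231  0.0051]
 [ 0.6489 -0.3645  0.0064]
 [ 0.5665 -0.3581  0.0041]
 [ 0.4268 -0.3834  0.0012]]
```

Next I lower in small steps until it touches, watching the force.

servo_tool(deltas="0 0 1.2 0; 0 0 1 0; 0 0 1 0; 0 0 1 0; 0 0 0 0")

```text
t: 20.6
ee_pos: [0.4955, -0.3684, 0.0844]
ee_rot: [0.996, 0.089, 0.012, 0.014]
force: [-0.8, 0.6, 0.4]
opening: 0.0153
```

```bash
python3 go.py ".495,-.367,.084,11" 30
python3 - <<'E'
from blade import *
print(sp([(.15,.021,0),(.15,-.021,0),(.07,0,0),(-.072,0,0)]).round(4))
crop(arm.grab_frame('side'),'pics/s14.png',215,250,130,70,6,1.3)
E
```

```text
t 20.60 pos [ 0.4955 -0.3684  0.0844] yaw 10.28 F [-0.8  0.6  0.4] open 0.0153 tilt 2.09deg
-0.3 -1.5 0.4 -0.013
[[ 6.415e-01 -3.231e-01  3.500e-03]
 [ 6.490e-01 -3.644e-01  4.700e-03]
 [ 5.666e-01 -3.580e-01  2.400e-03]
 [ 4.269e-01 -3.834e-01 -6.000e-04]]
```

View pics/s14.png

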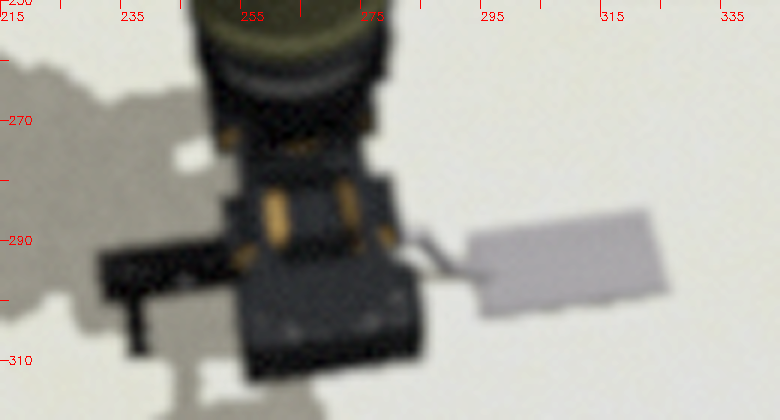

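servo_tool(deltas="0 0 0.8 0; 0 0 0 0; 0 0 0 0", newtons=4)

```text
t: 20.95
ee_pos: [0.4958, -0.3688, 0.0838]
ee_rot: [0.996, 0.089, 0.012, 0.014]
force: [-0.7, -0.3, 1.7]
opening: 0.0157
```

servo_tool(deltas="0 0 0 0; 0 0 0 0; 0 0 0 0; 0 0 0 0; 0 0 0 0", fingers=0)

```text
t: 21.45
ee_pos: [0.4963, -0.369, 0.0835]
ee_rot: [0.996, 0.089, 0.013, 0.015]
force: [0.0, -0.2, -0.6]
opening: 0.0443
```

servo_tool(deltas="0 0 -5 0; 0 0 -12 0; 0 0 -20 0; 0 0 -30 0; 0 0 -30 0")

```text
t: 21.95
ee_pos: [0.4918, -0.3649, 0.1822]
ee_rot: [0.996, 0.089, 0.01, 0.012]
force: [0.0, -0.2, 0.6]
opening: 0.0443
```

servo_tool(deltas="0 0 -30 0; 0 0 -20 0; 0 0 -5 0; 0 0 0 0; 0 0 0 0")

```text
t: 22.45
ee_pos: [0.4913, -0.3646, 0.2467]
ee_rot: [0.996, 0.089, 0.014, 0.015]
force: [0.6, 0.6, -0.0]
opening: 0.0437
```

Run:
```python
from h import *
print(arm.get_state()['t'])
a=arm.grab_frame('side');b=arm.grab_frame('scene');w=arm.grab_frame('wrist')
cv2.imwrite('pics/s15.png',a);cv2.imwrite('pics/c15.png',b)
cv2.imwrite('pics/w15.png',w)
crop(a,'pics/s15a.png',220,200,140,110,5,1.3)
```

```text
22.45
```

View pics/s15.png

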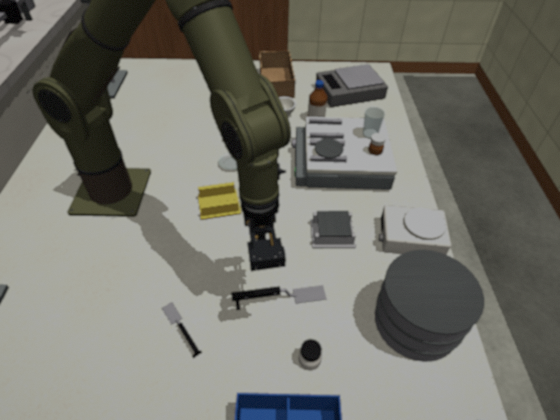

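View pics/s15a.png

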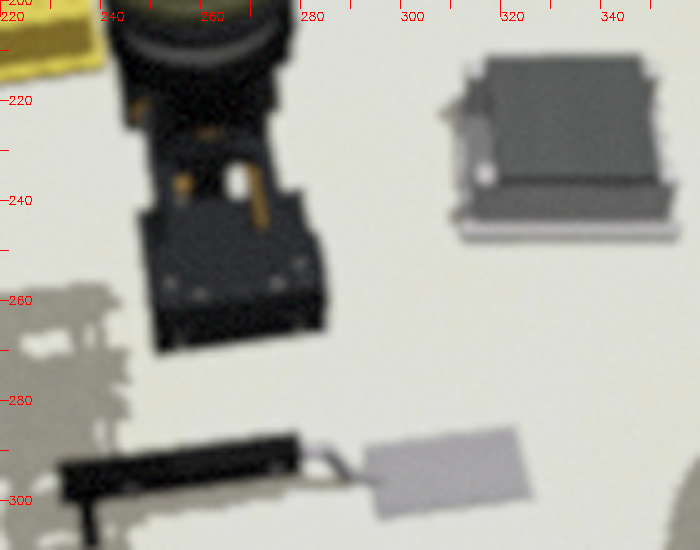

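View pics/c15.png

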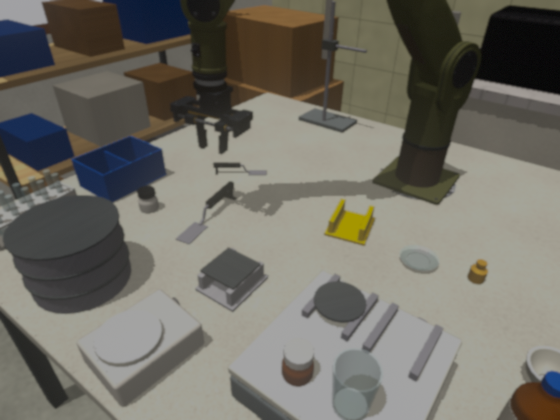

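View pics/w15.png

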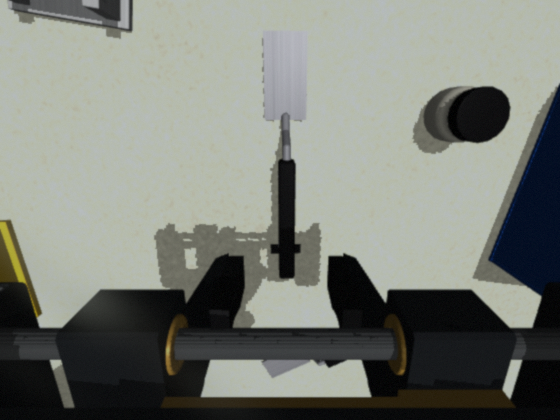

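The pictures show the plate on the stand (side view (333,227)) and the spatula flat on the bench (side view 235–325, 293), clear of the stand. The disc has not moved (328,150), and the gripper is clear of everything.

```bash
python3 -c "
from cell import arm
print(arm.sign_off())"
```

```text
the job is handed in; nothing more can be done
None
```

The square graphite plate is on the two rails of the grey cooling stand. The spatula is back on the bench near where it started, and I handed the job in at about 22.6 s of the 69 s.

I gripped the larger spatula by its handle, slid the blade between the bars and lifted the plate. I then carried it across, lowered it onto the rails and drew the blade straight out. The gripper never touched the plate.

**Centring:** the last wrist-camera measurement, taken just before I drew the blade out, put the plate about 0.1 mm along and 0.9 mm across from the stand's centre. It was turned about 0.2° from square. The side and scene pictures after I drew the blade out show the plate in the same place.

**Other pieces:** in the final pictures the disc looks unmoved. The spatula looks flat, clear of the stand and much as it lay at the start; I judged this by eye and did not measure it.

**Checks that disagreed:**
- **Stand position:** the fixed cameras put the stand about 3 mm nearer the robot than the wrist camera did. I placed the plate using the wrist camera, because it saw plate and rails together.
- **Tool tilt:** the tool drifted 1–2° off vertical during the moves. The spatula was therefore slightly nose-up when I let go, and it dropped the last few millimetres onto the bench.

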